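Drive the core dowels out of a robot hand's knuckles

ROBOT

A 7-joint arm with a two-finger parallel gripper is mounted at the origin on the work surface. World frame = base frame: x ahead of the robot, y to its left, z up, the work surface at z = 0. Lengths are in m, angles in rad, forces in N, time in s.
With the tool pointing down it reaches from about 0.425 to 0.925 m from the base axis. Payload 6.8 kg.
Tool frame: the origin (TCP) lies between the finger pads; the fingertips stand r.tcp_to_tips ahead of it and the grasp point (between the pads) lies 3 mm ahead of it (r.tcp_to_tips is the distance from the TCP to the fingertips, in m); z points along the fingers, y is the line along which they close (so a half turn about z gives the same grasp; the last joint's range is limited). The gripper opens to 85 mm and grips with 20 to 120 N. Pads are 22 mm wide; open, the fingers measure 114 mm over their backs; the gripper's body (76 mm by 85 mm) begins 54 mm behind the grasp point. The pads swing forward as they close: fully open they stand 13 mm farther back than shut.
Start: joints at [1.012, 0.477, 0.022, 1.555, -0.011, 1.109, -0.083], TCP at [0.294, -0.608, 0.253] pointing down, gripper open.
Joint ranges: [-2.96, 2.96], [-0.34, 2.1], [-1.41, 1.46], [0.24, 2.44], [-1.37, 4.51], [0.17, 1.92], [-2.96, 2.96]. Speed limits (rad/s): [2.39, 2.39, 3.14, 3.14, 3.14, 3.14, 3.14].

INTERFACE

Orientations are given as a rotation vector (axis times angle).
In Python, from bench import r gives the robot as it stands. The module is installed in compiled form; this text tells all that it offers.
- The arm moves only by the tool step_arm, never from a script. Its argument "moves" is a list of rows, each an object of numbers: "rx", "ry", "rz": the turn, a rotation vector about the tool's x, y, z in degrees; "dx", "dy", "dz": the shift along the tool's x, y, z in mm; "gripper": the opening, from -1 (shut) to 1 (fully open). In form: [{"rx": .., "ry": .., "rz": .., "dx": .., "dy": .., "dz": .., "gripper": ..}, ...]. A call has 1 to 20 rows; each row shifts and turns the commanded pose from where the row before left it, along the tool's axes as they then stand; what a row does not reach is not made up. A row lasts 1/8 s, in which the tool goes at most 62.5 mm and 10.7 degrees, less where a joint would pass 70% of its speed; a pose out of reach is approached as far as the arm can. A call is refused whole if a number of a shift passes 62.5 or a number of a turn 10.7, either way. A call with a gripper value outside its range is refused whole. The fingers move at their own pace and stop on an object; "grip_force" is the grip in N (left out, the last holds). Time passes only in rows, so rows that do not move let the fingers close. It gives the time, the measured TCP pose, the force, the opening and the grip force at its end, in the units of the state.
- r.get_obs(): the state, without advancing time (a new reading comes with each control period).
- r.grab_frame(name): name is "side" or "top" or "wrist"; returns the picture (384x512x3 uint8, blue, green, red); there is no depth.
- r.camera_info(name): a dict with "mtx" (3x3 intrinsics, pixels), "rvec" (rotation vector, rad) and "tvec" (3), from world to camera coordinates, as OpenCV has them. Camera axes: x right, y down, z forward; pixel columns grow to the right and rows downward; lengths in m; the calibration is good to about 2 mm. The wrist camera is an equidistant fisheye: a pixel r from the principal point sees the ray r / f radians off the axis. A picture is of the moment at which its call begins: read the wrist's pose just before it. camera_info takes no time and is no camera call; for the wrist camera it gives the pose at the moment of the call.
- r.hand_in(): hands the job in; it is judged then, once.
The state is a dict: "clock": time; "joints": joint angles; "qvel": joint speeds; "tau": joint torques, N m; "tcp_pos": TCP position; "orientation": TCP orientation; "contact_force": force on the tool from outside, world axes, zero at the start; "moment": the same for the moment, N m; "grip_width": finger opening in m; "gripper_force": force on a finger pad.
Only numpy, scipy, OpenCV 4.12 (cv2) and the standard library are available. Lean on these libraries where they do the work, as an engineer would, in place of code of your own. Each camera call takes 0.05 s, during which the arm holds its last target. There are 200 camera calls.

TASK

Clear the robot hand's knuckles: first slide the yellow catch tray all the way under the palm stand, up to its back stop; then lay the blue drift in the angled green rest with its nose down the slope, let go of it, and take it again by the butt end so that you can hold it upright. With it push every orange dowel down through its knuckle hole until it drops into the tray (do not pull any dowel out upwards); when all are in the tray, set the drift in the rest once more, let go, and lay it back flat in its white tool tray, and slide the tray with the dowels in it right out from under the stand on its front side, leaving it flat on the bench and the other things on the bench undisturbed.

Things in the scene. Friction and masses are not known exactly. Their poses are not given: they have to be found in the camera images.
- stand: Black robot-hand palm fixed on an aluminium stand, both immovable. Origin: bench level under the middle of the row of four holes, which runs along y; x to the back of the hand, open front at -x. Knuckle block 50 (x) by 180 (y), underside 95, flat top 145 above the bench. Between the legs (x -55 to 75) a gap 152 wide, 95 high, with a back stop 30 high, face at x = 59. Hand behind the block no higher than it.
- hole0 (a point): Centre of the top mouth of knuckle hole 0 (stand y = -48), 145 above the bench: vertical round bore 18 across, 50 long, open above and below. A spring ball 6 above its lower end holds a dowel up; it yields to a push of about 3 to 8 N.
- hole1 (a point): Centre of the top mouth of knuckle hole 1 (stand y = -16), 145 above the bench: vertical round bore 18 across, 50 long, open above and below. A spring ball 6 above its lower end holds a dowel up; it yields to a push of about 3 to 8 N.
- hole2 (a point): Centre of the top mouth of knuckle hole 2 (stand y = 16), 145 above the bench: vertical round bore 18 across, 50 long, open above and below. A spring ball 6 above its lower end holds a dowel up; it yields to a push of about 3 to 8 N.
- hole3 (a point): Centre of the top mouth of knuckle hole 3 (stand y = 48), 145 above the bench: vertical round bore 18 across, 50 long, open above and below. A spring ball 6 above its lower end holds a dowel up; it yields to a push of about 3 to 8 N.
- dowel0_mid (a point): Centre of an orange round dowel, 16 across, 60 long, 40 g, z along its length. If present it starts upright in a knuckle hole, its top 16 above the block. Two, three or all four dowels are present; an absent one reads None.
- dowel1_mid (a point): Centre of an orange round dowel, 16 across, 60 long, 40 g, z along its length. If present it starts upright in a knuckle hole, its top 16 above the block. Two, three or all four dowels are present; an absent one reads None.
- dowel2_mid (a point): Centre of an orange round dowel, 16 across, 60 long, 40 g, z along its length. If present it starts upright in a knuckle hole, its top 16 above the block. Two, three or all four dowels are present; an absent one reads None.
- dowel3_mid (a point): Centre of an orange round dowel, 16 across, 60 long, 40 g, z along its length. If present it starts upright in a knuckle hole, its top 16 above the block. Two, three or all four dowels are present; an absent one reads None.
- tray: Yellow open catch tray, loose, 0.3 kg: 116 (x) by 140 (y) by 34 high, walls 5, floor 5 thick; origin under its centre at the bench. x points from the grip tab to the tray. Home, its x is along the stand's x, its +x wall meets the back stop and its centre is at stand x = 1 mm, y = 0, under the holes.
- tray_tab (a point): Point in the tray's grey upright grip tab, 60 above the tray's underside, 17 below the tab's top, 77 from the tray's centre on its -x side. The tab is 12 thick (along tray y) and 34 long (along tray x); pinch it from above across its thickness.
- drift_mid (a point): Drift (push-out punch), loose, 0.13 kg: blue square handle 26 x 26 x 85 with a steel nose 12 across, 65 long, on the same axis. This point: handle's centre. x points to the nose: shoulder at +42.5, nose tip +107.5, butt -42.5 (white band near it), balance point about +21; y and z are normal to the handle's flats. Starts lying flat in the tool tray.
- rest: Green angled tool rest, fixed: base 150 x 80 x 12, origin at the bench; x is the level direction towards which a tool set in it points its nose. It carries the pocket.
- pocket: Pocket of the rest. Origin 78 above the bench, on a seated drift's axis at its shoulder: handle centre then at x = -42.5, y = z = 0. x slopes down 45 degrees to the nose, z out of the open side. Floor at z = -13, 12 wide, x -62 to 0. Side walls 32 apart, only x -28 to 0, up to z = 6. Ledge at x 0 to 10 stops the shoulder; its 17 wide slot, open to +z, takes the nose. Butt end free.
- tool_tray: White shallow open tray, fixed, the drift's place: 190 (x) by 130 (y), floor 4 thick, rim 18 above the bench, walls 4; origin at the bench under its centre. The drift starts in it with its nose roughly towards +x.
- screwdriver: a small screwdriver, about 180 mm, lying on the bench; bystander, leave alone
- parts_box: white three-part box 70 x 120 x 28; bystander
- ruler: wooden ruler 200 x 30 x 5; bystander
- finger: black jointed robot finger, 110 mm long, 20 wide, lying; bystander
- jar: closed jar, 60 across, 80 high; bystander
- cup: blue cup, 72 across, 95 high; bystander

How it is judged:
On the way, in this order (a step that is already met when the one before it is completed fails the run):
1. the tray is slid home under the stand (within 20 mm of its centred place) (x of tray in the frame of stand above -0.02 m and y of tray in the frame of stand between -0.015 and 0.015 m and height (world z) of tray below 0.01 m), for 0.2 s.
2. the drift lies in the angled rest, nose down the slope, let go (x of drift_mid in the frame of pocket between -0.056 and -0.036 m and y of drift_mid in the frame of pocket between -0.009 and 0.009 m and z of drift_mid in the frame of pocket between -0.008 and 0.008 m and angle between the x axis of drift_mid and the x axis of pocket, either way round below 0.15 rad and contact force between the fingers and drift below 0.2 N and linear speed of drift below 0.03 m/s), for 0.3 s.
3. the drift is held upright, nose down, by its butt (angle between drift_mid's own x axis and vertical above 2.8 rad and contact force between the fingers and drift above 1 N and height (world z) of drift_mid above 0.15 m), for 0.2 s.
4. every dowel present lies in the tray (x of dowel0_mid in the frame of tray between -0.06 and 0.06 m and y of dowel0_mid in the frame of tray between -0.072 and 0.072 m and z of dowel0_mid in the frame of tray between 0 and 0.045 m and x of dowel1_mid in the frame of tray between -0.06 and 0.06 m and y of dowel1_mid in the frame of tray between -0.072 and 0.072 m and z of dowel1_mid in the frame of tray between 0 and 0.045 m and x of dowel2_mid in the frame of tray between -0.06 and 0.06 m and y of dowel2_mid in the frame of tray between -0.072 and 0.072 m and z of dowel2_mid in the frame of tray between 0 and 0.045 m and x of dowel3_mid in the frame of tray between -0.06 and 0.06 m and y of dowel3_mid in the frame of tray between -0.072 and 0.072 m and z of dowel3_mid in the frame of tray between 0 and 0.045 m), for 0.2 s.
5. the drift lies in the angled rest again, let go (all of step 2), for 0.3 s.
At the end, for the whole second after the job is handed in: Every dowel present is inside the yellow tray; the drift lies flat (within 0.17 rad) on the floor of the white tool tray, at rest; the yellow tray stands flat, at rest, its centre more than 95 mm in front of the row of holes, clear of the knuckle block (all of step 4 and x of drift_mid in the frame of tool_tray between -0.06 and 0.06 m and y of drift_mid in the frame of tool_tray between -0.05 and 0.05 m and z of drift_mid in the frame of tool_tray between 0.008 and 0.026 m and angle between drift_mid's own x axis and vertical between 1.4 and 1.74 rad and linear speed of each of drift, tray below 0.03 m/s and x of tray in the frame of stand below -0.095 m and angle between tray's own z axis and vertical below 0.1 rad and height (world z) of tray below 0.01 m); the robot touches nothing.
It fails at once if a dowel is pulled out upwards (height (world z) of any of dowel0_mid, dowel1_mid, dowel2_mid, dowel3_mid above 0.155 m).
It fails at once if a bystander is moved more than 40 mm (distance of any of screwdriver, parts_box, ruler, finger, jar, cup from where it was at the start of the episode above 0.04 m).
Of dowel0, dowel1, dowel2, dowel3 only 2 to 4 are there at a start; the rules pass over those that are not, and their reading is None.
At some moment in a run one of drift, tray may be knocked a few centimetres aside while the robot is not near it.
It also fails if it takes over 208 s, if anything falls off the work surface, if the arm or the gripper's body presses on something with over 40 N, if the wrist force passes 120 N, or if a joint passes its speed limit or range.

## Working session

There is one attempt and no reset: what is moved stays moved. The work goes in short steps, Python scripts to look and compute and a tool call to move; the robot and the scene stay as the last step left them, time stands still between calls to the robot, and variables do not carry over. Pictures are saved under pics/ and viewed, at most 14 in all, crops included, and the job is handed in when it is done.

Besides the shell and the picture viewer there is one more tool, called by a JSON object that holds its "name" and its "arguments", one argument or row to a line. step_arm: Moves the arm, as the interface text tells. Its arguments: {"type":"object","properties":{"moves":{"type":"array","items":{"type":"object","properties":{"rx":{"type":"number"},"ry":{"type":"number"},"rz":{"type":"number"},"dx":{"type":"number"},"dy":{"type":"number"},"dz":{"type":"number"},"gripper":{"type":"number"}}}},"grip_force":{"type":"number"}},"required":["moves"]}

```bash
mkdir -p pics; python3 - <<'E'
from bench import r
import cv2,numpy as np
o=r.get_obs()
print({k:np.round(v,3) for k,v in o.items()}, r.tcp_to_tips)
for n in("side","top"):
    im=r.grab_frame(n); cv2.imwrite(f"pics/{n}0.png",im)
    c=r.camera_info(n); R=cv2.Rodrigues(np.array(c["rvec"]))[0]; print(n,np.round(c["mtx"],1).tolist(),"cam pos",np.round(-R.T@np.array(c["tvec"]).ravel(),3),np.round(R,2).tolist())
E
```

```text
{'clock': np.float64(0.0), 'joints': array([ 1.012,  0.478,  0.022,  1.557, -0.011,  1.109, -0.083]), 'qvel': array([-0.002, -0.   , -0.   , -0.001,  0.   , -0.   , -0.001]), 'tau': array([ 1.0000e-03, -5.9645e+01,  1.6080e+00, -2.8120e+01,  1.2000e-02,
        9.0000e-03, -0.0000e+00]), 'tcp_pos': array([ 0.294, -0.607,  0.252]), 'orientation': array([-3.06e+00, -7.02e-01,  1.00e-03]), 'contact_force': array([-0.197,  0.261, -0.092]), 'moment': array([-0.037, -0.012,  0.002]), 'gripper_force': np.float64(0.0), 'grip_width': np.float64(0.086)} 0.022
side [[376.4, 0.0, 257.1], [0.0, 376.4, 190.2], [0.0, 0.0, 1.0]] cam pos [ 0.501 -0.831  0.682] [[1.0, -0.08, -0.01], [-0.05, -0.53, -0.85], [0.06, 0.84, -0.53]]
top [[380.3, 0.0, 260.4], [0.0, 380.3, 191.0], [0.0, 0.0, 1.0]] cam pos [0.472 0.044 1.006] [[0.0, -1.0, -0.01], [-0.99, 0.0, -0.11], [0.11, 0.01, -0.99]]
```

View pics/top0.png

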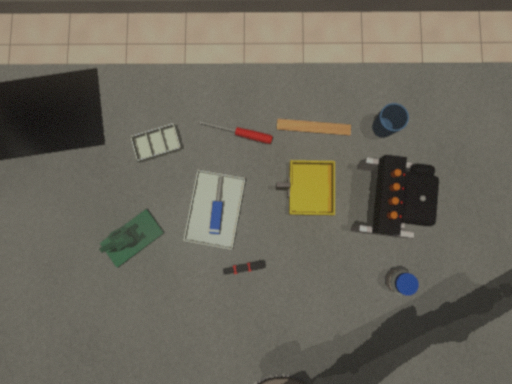

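View pics/side0.png

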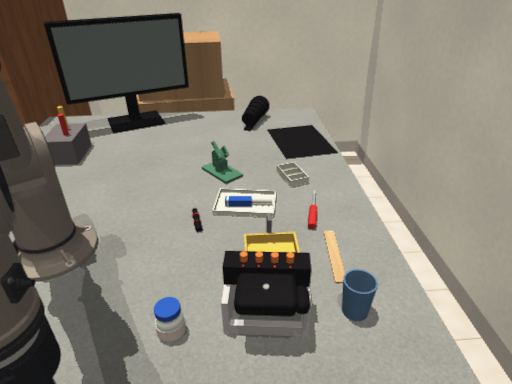

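The top view shows the yellow tray at (312,188) with its tab at (283,186), left of the stand. Four dowels are present at about (395,173–215), the blue drift is at (216,215) in the white tray, and the green rest is at (132,238). The side view agrees with this.

```bash
cat > h.py <<'E'
from bench import r
import cv2,numpy as np
from scipy.spatial.transform import Rotation as Ro
def rays(n,px,c=None):
    c=c or r.camera_info(n); K=np.array(c["mtx"]);R=cv2.Rodrigues(np.array(c["rvec"]))[0]
    px=np.atleast_2d(np.array(px,float)); u=(px-K[:2,2])/[K[0,0],K[1,1]]
    if n=="wrist":
        t=np.linalg.norm(u,axis=1,keepdims=True); s=np.where(t>1e-9,np.sin(t)/np.maximum(t,1e-9),1)
        d=np.hstack([u*s,np.cos(t)])
    else: d=np.hstack([u,np.ones((len(u),1))])
    return -R.T@np.array(c["tvec"]).ravel(), d@R
def cast(n,px,z,c=None):
    o,d=rays(n,px,c); return o+d*((z-o[2])/d[:,2])[:,None]
def proj(n,P,c=None):
    c=c or r.camera_info(n);K=np.array(c["mtx"]);R=cv2.Rodrigues(np.array(c["rvec"]))[0]
    q=np.atleast_2d(P)@R.T+np.array(c["tvec"]).ravel()
    if n=="wrist":
        h=np.linalg.norm(q[:,:2],axis=1,keepdims=True); u=q[:,:2]/h*np.arctan2(h,q[:,2:])
    else: u=q[:,:2]/q[:,2:]
    return u*[K[0,0],K[1,1]]+K[:2,2]
def mask(im,lo,hi):
    return cv2.inRange(cv2.cvtColor(im,cv2.COLOR_BGR2HSV),np.array(lo),np.array(hi))
def blobs(m,amin=15):
    n,l,s,c=cv2.connectedComponentsWithStats(m); return [(s[i,4],c[i],l==i) for i in range(1,n) if s[i,4]>=amin]
HSV=dict(orange=((5,150,120),(14,255,255)),yellow=((22,120,80),(35,255,255)),blue=((105,140,60),(125,255,255)),green=((60,70,30),(90,255,160)))
E
python3 - <<'E'
from h import *
im=cv2.imread("pics/top0.png")
for k,z in(("orange",.161),("yellow",.034),("blue",.03),("green",.012)):
    for a,c,l in blobs(mask(im,*HSV[k])):
        b=cv2.boxPoints(cv2.minAreaRect(np.argwhere(l)[:,::-1].astype(np.float32)))
        print(k,a,c.round(1),cast("top",c,z)[0].round(4),"corners",cast("top",b,z)[:,:2].round(3).tolist())
hs=cv2.cvtColor(im,cv2.COLOR_BGR2HSV); print(hs[190,200],hs[188,284],hs[100,260], hs[174,192:206].tolist())
w=cv2.inRange(hs,np.array((0,0,150)),np.array((180,60,255)))
for a,c,l in blobs(w,60):
    if c[1]<100: continue
    b=cv2.boxPoints(cv2.minAreaRect(np.argwhere(l)[:,::-1].astype(np.float32)));print("white",a,c.round(1),cast("top",b,.018)[:,:2].round(3).tolist())
crop=[cv2.resize(im[y:y+80,x:x+110],None,fx=3.6,fy=3.6,interpolation=cv2.INTER_CUBIC) for x,y in((85,195),(175,160),(265,145),(345,145))]
cv2.imwrite("pics/c0.png",np.vstack([np.hstack(crop[:2]),np.hstack(crop[2:])]))
E
```

```text
orange 33 [397.4 172.2] [ 0.6096 -0.254   0.161 ] corners [[0.617, -0.249], [0.617, -0.26], [0.603, -0.26], [0.603, -0.249]]
orange 32 [396.2 186.1] [ 0.5782 -0.2502  0.161 ] corners [[0.579, -0.241], [0.588, -0.25], [0.579, -0.259], [0.57, -0.249]]
orange 34 [394.9 200.4] [ 0.5463 -0.246   0.161 ] corners [[0.552, -0.24], [0.552, -0.253], [0.54, -0.253], [0.54, -0.239]]
orange 33 [393.6 214.7] [ 0.5145 -0.242   0.161 ] corners [[0.521, -0.237], [0.521, -0.248], [0.507, -0.247], [0.507, -0.236]]
yellow 2349 [310.8 187.5] [ 0.5906 -0.0756  0.034 ] corners [[0.663, -0.02], [0.662, -0.137], [0.523, -0.134], [0.523, -0.019]]
blue 166 [215.8 214.2] [0.5223 0.1685 0.03  ] corners [[0.49, 0.181], [0.554, 0.175], [0.552, 0.156], [0.488, 0.162]]
blue 353 [406.8 283.7] [ 0.3485 -0.3126  0.03  ] corners [[0.35, -0.276], [0.385, -0.312], [0.348, -0.348], [0.314, -0.312]]
green 237 [145.6 220.6] [0.5062 0.3544 0.012 ] corners [[0.5, 0.392], [0.542, 0.366], [0.504, 0.308], [0.463, 0.334]]
green 32 [105.2 242.4] [0.4496 0.4577 0.012 ] corners [[0.446, 0.469], [0.461, 0.454], [0.453, 0.445], [0.438, 0.46]]
green 376 [125.2 252.9] [0.4227 0.4046 0.012 ] corners [[0.432, 0.455], [0.462, 0.345], [0.417, 0.331], [0.387, 0.441]]
[ 37  25 171] [20 70 55] [ 23  30 110] [[25, 28, 110], [22, 25, 110], [18, 27, 114], [28, 32, 121], [28, 30, 134], [32, 29, 134], [32, 31, 124], [35, 27, 158], [37, 27, 168], [38, 30, 172], [37, 27, 172], [38, 24, 169], [38, 28, 171], [32, 26, 166]]
white 206 [171.1 138.5] [[0.746, 0.313], [0.754, 0.287], [0.702, 0.271], [0.694, 0.297]]
white 217 [157.4 142.6] [[0.735, 0.35], [0.743, 0.323], [0.691, 0.306], [0.683, 0.334]]
white 210 [143.4 146.9] [[0.724, 0.387], [0.732, 0.36], [0.679, 0.344], [0.671, 0.37]]
white 2491 [214.8 209.3] [[0.461, 0.245], [0.636, 0.216], [0.613, 0.097], [0.439, 0.129]]
```

View pics/c0.png

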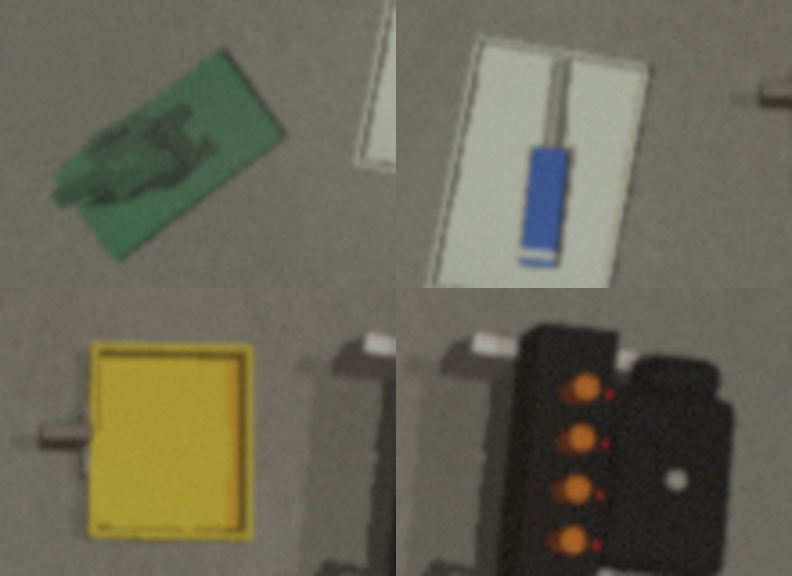

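The crops show three things:
- The drift's nose points up-image, with its white band at the lower end.
- The rest's fork (the nose slot) faces up-right, so its x axis runs at a yaw of about -52°.
- The tray is rotated about 6° relative to the stand.

I'll turn the tool and go over the tray tab.

{"name": "step_arm", "arguments": {
  "moves": [
    {"rz": -10.7},
    {"rz": -10.7},
    {"rz": -10.7},
    {"rz": -10.7},
    {"rz": -10.7},
    {"rz": -10.7},
    {"dx": 47,"dy": 23},
    {"dx": 47,"dy": 23},
    {"dx": 47,"dy": 23},
    {"dx": 47,"dy": 23},
    {"dx": 47,"dy": 23},
    {"dx": 47,"dy": 23},
    {"dx": 47,"dy": 23},
    {"dx": 47,"dy": 23},
    {"dx": 47,"dy": 23},
    {"dx": 47,"dy": 23},
    {"dx": 47,"dy": 23},
    {"dx": 47,"dy": 23},
    {"dx": 40,"dy": 23},
    {"gripper": 0}
  ],
  "grip_force": 60
}}

```text
invalid input at $.moves[0]: expected keys rx, ry, rz, dx, dy, dz, gripper
```

```bash
cat >> h.py <<'E'
def tcp():
    o=r.get_obs(); return np.array(o["tcp_pos"]),Ro.from_rotvec(o["orientation"])
def down(yaw,): # tool down, tool x at yaw deg
    a=np.radians(yaw);x=[np.cos(a),np.sin(a),0];return frame(x,[0,0,-1])
def frame(x,z):
    x=np.array(x,float);z=np.array(z,float)/np.linalg.norm(z);x=x-z*(x@z);x/=np.linalg.norm(x);return Ro.from_matrix(np.c_[x,np.cross(z,x),z])
def to(p,R=None):
    q,S=tcp(); R=R or S
    print("turn deg",(S.inv()*R).as_rotvec(degrees=True).round(1),"| shift mm in present axes",(S.inv().apply(p-q)*1e3).round(1),"in turned axes",(R.inv().apply(p-q)*1e3).round(1))
E
python3 - <<'E'
from h import *
p,R=tcp(); o=r.get_obs(); print(p.round(4),R.as_matrix().round(3).tolist(),o["clock"],o["grip_width"],r.tcp_to_tips,np.round(o["joints"],2))
im=r.grab_frame("wrist"); c=r.camera_info("wrist"); cv2.imwrite("pics/w1.png",im)
C=cv2.Rodrigues(np.array(c["rvec"]))[0]; q=-C.T@np.array(c["tvec"]).ravel(); print("cam in tool",R.inv().apply(q-p).round(3),(C@R.as_matrix()).round(2).tolist(),np.round(c["mtx"],1).tolist())
print("tab px",proj("wrist",[[.593,0,.06],[.593,0,.077],[.6,-.25,.161]]).round(0))
E
```

```text
[ 0.2939 -0.6071  0.2524] [[0.9, 0.436, -0.001], [0.436, -0.9, 0.001], [-0.0, -0.002, -1.0]] 0.1 0.08544531275460322 0.022 [ 1.01  0.48  0.02  1.56 -0.01  1.11 -0.08]
cam in tool [ 0.07  -0.    -0.121] [[-0.0, 1.0, -0.0], [-0.96, -0.0, -0.28], [-0.28, 0.0, 0.96]] [[297.3, 0.0, 257.1], [0.0, 297.3, 191.0], [0.0, 0.0, 1.0]]
tab px [[  16. -118.]
 [  10. -122.]
 [  90. -170.]]
```

View pics/w1.png

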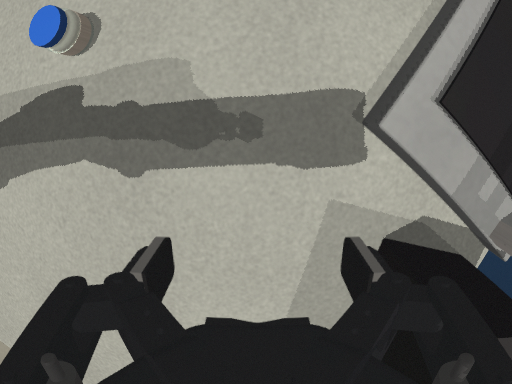

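The move was refused because every key is needed in each row. The picture shows only the start view: the jar at (48,27), with the camera on the tool's +x side.

{"name": "step_arm", "arguments": {
  "moves": [
    {"rx": 0,"ry": 0,"rz": -10.7,"dx": 0,"dy": 0,"dz": 0,"gripper": 0},
    {"rx": 0,"ry": 0,"rz": -10.7,"dx": 0,"dy": 0,"dz": 0,"gripper": 0},
    {"rx": 0,"ry": 0,"rz": -10.7,"dx": 0,"dy": 0,"dz": 0,"gripper": 0},
    {"rx": 0,"ry": 0,"rz": -10.7,"dx": 0,"dy": 0,"dz": 0,"gripper": 0},
    {"rx": 0,"ry": 0,"rz": -10.7,"dx": 0,"dy": 0,"dz": 0,"gripper": 0},
    {"rx": 0,"ry": 0,"rz": -10.7,"dx": 0,"dy": 0,"dz": 0,"gripper": 0},
    {"rx": 0,"ry": 0,"rz": 0,"dx": 47,"dy": 23,"dz": 0,"gripper": 0},
    {"rx": 0,"ry": 0,"rz": 0,"dx": 47,"dy": 23,"dz": 0,"gripper": 0},
    {"rx": 0,"ry": 0,"rz": 0,"dx": 47,"dy": 23,"dz": 0,"gripper": 0},
    {"rx": 0,"ry": 0,"rz": 0,"dx": 47,"dy": 23,"dz": 0,"gripper": 0},
    {"rx": 0,"ry": 0,"rz": 0,"dx": 47,"dy": 23,"dz": 0,"gripper": 0},
    {"rx": 0,"ry": 0,"rz": 0,"dx": 47,"dy": 23,"dz": 0,"gripper": 0},
    {"rx": 0,"ry": 0,"rz": 0,"dx": 47,"dy": 23,"dz": 0,"gripper": 0},
    {"rx": 0,"ry": 0,"rz": 0,"dx": 47,"dy": 23,"dz": 0,"gripper": 0},
    {"rx": 0,"ry": 0,"rz": 0,"dx": 47,"dy": 23,"dz": 0,"gripper": 0},
    {"rx": 0,"ry": 0,"rz": 0,"dx": 47,"dy": 23,"dz": 0,"gripper": 0},
    {"rx": 0,"ry": 0,"rz": 0,"dx": 47,"dy": 23,"dz": 0,"gripper": 0},
    {"rx": 0,"ry": 0,"rz": 0,"dx": 47,"dy": 23,"dz": 0,"gripper": 0},
    {"rx": 0,"ry": 0,"rz": 0,"dx": 43,"dy": 23,"dz": 0,"gripper": 0},
    {"rx": 0,"ry": 0,"rz": 0,"dx": 0,"dy": 0,"dz": 0,"gripper": 0}
  ],
  "grip_force": 60
}}

```text
clock: 2.65
tcp_pos: [0.5936, 0.0048, 0.2532]
orientation: [-2.212, -2.229, -0.004]
contact_force: [-0.4, -0.9, -0.3]
grip_width: 0.0426
gripper_force: 0.0
```

```bash
python3 - <<'E'
from h import *
p,R=tcp(); o=r.get_obs(); print(p.round(4),R.as_matrix().round(3).tolist(),o["clock"],o["grip_width"],r.tcp_to_tips,np.round(o["joints"],2))
c=r.camera_info("wrist");im=r.grab_frame("wrist");  cv2.imwrite("pics/w2.png",im)
for k,z in(("yellow",.034),("orange",.161)):
    for a,cc,l in blobs(mask(im,*HSV[k]),60):
        b=cv2.boxPoints(cv2.minAreaRect(np.argwhere(l)[:,::-1].astype(np.float32)));print(k,a,cc.round(1),cast("wrist",cc,z,c)[0].round(4),cast("wrist",b,z,c)[:,:2].round(3).tolist())
print("tab px",proj("wrist",[[.593,0,.06],[.593,0,.077],[.562,-.248,.145]]).round(0))
E
```

```text
[0.5936 0.0048 0.2532] [[-0.008, 1.0, 0.0], [1.0, 0.008, 0.003], [0.003, 0.0, -1.0]] 2.65 0.04261068596587042 0.022 [ 0.28  0.39 -0.5   1.73  0.21  1.07 -0.28]
yellow 6349 [255.7 226.9] [ 0.5926 -0.0679  0.034 ] [[0.515, -0.137], [0.526, -0.012], [0.663, -0.014], [0.669, -0.141]]
tab px [[257. 175.]
 [257. 179.]
 [231. 390.]]
```

View pics/w2.png

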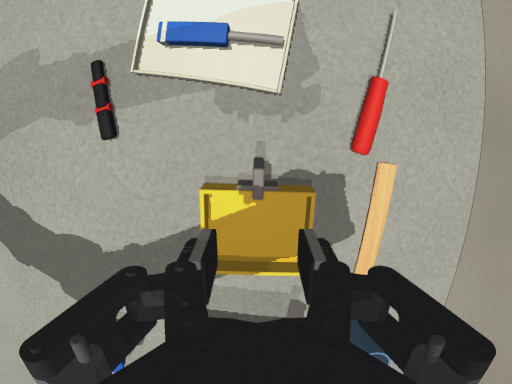

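The wrist view shows the tab at about (258,178) and the tray's front rim corners at (202,185) and (314,186).

```bash
python3 - <<'E'
from h import *
p=cast("wrist",[[202,185],[314,186]],.034); print(p.round(4), cast("wrist",[[258.5,165],[258.5,197]],.077).round(4))
d=p[1]-p[0]; d/=np.linalg.norm(d); x=np.array([d[1],-d[0],0]); m=p.mean(0); t=m-19e-3*x; print("yaw tray x",np.degrees(np.arctan2(x[1],x[0])),"tab",t.round(4),"len",np.linalg.norm(p[1]-p[0]))
t[0]=(t[0]+.594)/2; t[2]=.063
to(t, down(np.degrees(np.arctan2(x[1],x[0]))+180))
E
```

```text
[[ 0.5271 -0.018   0.034 ]
 [ 0.6611 -0.0187  0.034 ]] [[ 0.5944  0.0145  0.077 ]
 [ 0.5945 -0.0194  0.077 ]]
yaw tray x -90.29492654895697 tab [0.5942 0.0007 0.034 ] len 0.13403448590264117
turn deg [-0.  -0.   0.5] | shift mm in present axes [ -1.1   1.3 189.9] in turned axes [ -1.    1.2 189.9]
```

{"name": "step_arm", "arguments": {
  "moves": [
    {"rx": 0,"ry": 0,"rz": 0.5,"dx": -2,"dy": 1,"dz": 40,"gripper": 0},
    {"rx": 0,"ry": 0,"rz": 0,"dx": 0,"dy": 0,"dz": 40,"gripper": 0},
    {"rx": 0,"ry": 0,"rz": 0,"dx": 0,"dy": 0,"dz": 40,"gripper": 0},
    {"rx": 0,"ry": 0,"rz": 0,"dx": 0,"dy": 0,"dz": 40,"gripper": 0},
    {"rx": 0,"ry": 0,"rz": 0,"dx": 0,"dy": 0,"dz": 20,"gripper": 0},
    {"rx": 0,"ry": 0,"rz": 0,"dx": 0,"dy": 0,"dz": 10,"gripper": 0},
    {"rx": 0,"ry": 0,"rz": 0,"dx": 0,"dy": 0,"dz": 0,"gripper": -1},
    {"rx": 0,"ry": 0,"rz": 0,"dx": 0,"dy": 0,"dz": 0,"gripper": -1},
    {"rx": 0,"ry": 0,"rz": 0,"dx": 0,"dy": 0,"dz": 0,"gripper": -1},
    {"rx": 0,"ry": 0,"rz": 0,"dx": 0,"dy": 0,"dz": 0,"gripper": -1},
    {"rx": 0,"ry": 0,"rz": 0,"dx": 0,"dy": 0,"dz": 0,"gripper": -1},
    {"rx": 0,"ry": 0,"rz": 0,"dx": 0,"dy": 0,"dz": 0,"gripper": -1}
  ],
  "grip_force": 40
}}

```text
clock: 4.2
tcp_pos: [0.5947, -0.0024, 0.0646]
orientation: [2.229, 2.211, 0.002]
contact_force: [0.5, 0.2, 6.4]
grip_width: 0.0116
gripper_force: 40.5
```

```bash
python3 - <<'E'
from h import *
im=cv2.imread("pics/top0.png"); hs=cv2.cvtColor(im,cv2.COLOR_BGR2HSV); print(hs[173,390:404].tolist())
P=[]
for n in("top","side"):
    im=cv2.imread(f"pics/{n}0.png")
    m=mask(im,(5,150,40),(16,255,255))
    for a,c,l in blobs(m,8):
        v=hs[...,2] if n=="top" else cv2.cvtColor(im,cv2.COLOR_BGR2HSV)[...,2]
        th=.75*v[l].max(); b=np.argwhere(l&(v>=th))[:,::-1].mean(0); q=cast(n,b,.161)[0]
        if abs(q[1]+.25)<.04: print(n,a,c.round(1),b.round(1),q.round(4)); P.append((n,q))
for n in("top","side"):
    Q=np.array([q for k,q in P if k==n]); 
    if len(Q)==4:
        d=Q[np.argmax(Q[:,0])]-Q[np.argmin(Q[:,0])]; print(n,Q.mean(0).round(4),np.linalg.norm(d),np.degrees(np.arctan2(d[1],d[0]))-90)
E
```

```text
[[9, 113, 54], [10, 163, 72], [10, 168, 79], [11, 179, 84], [12, 191, 108], [14, 194, 146], [13, 197, 157], [13, 195, 161], [13, 191, 164], [14, 192, 158], [13, 189, 140], [13, 158, 95], [8, 123, 60], [1, 147, 73]]
top 71 [396.4 172.7] [397.4 172.3] [ 0.6095 -0.2541  0.161 ]
top 77 [394.9 186.5] [396.2 186.3] [ 0.5779 -0.2502  0.161 ]
top 74 [393.6 200.5] [394.9 200.3] [ 0.5465 -0.2461  0.161 ]
top 71 [392.3 214.8] [393.6 214.6] [ 0.5148 -0.242   0.161 ]
side 88 [243.3 256.4] [243.2 253.4] [ 0.5149 -0.2438  0.161 ]
side 83 [258.6 256.8] [258.9 253.9] [ 0.5469 -0.2482  0.161 ]
side 89 [274.3 257. ] [274.3 254.3] [ 0.5781 -0.2522  0.161 ]
side 88 [289.8 257.5] [290.1 254.8] [ 0.6101 -0.2566  0.161 ]
top [ 0.5622 -0.2481  0.161 ] 0.09546558439641073 -97.32461188322439
side [ 0.5625 -0.2502  0.161 ] 0.09597266130746092 -97.67544566064946
```

The dowel tops agree in both views. The stand origin is (0.5623, -0.2487) with x at a yaw of -97.5°, and the tab lies on its centreline, so I turn 7.2° and slide straight.

{"name": "step_arm", "arguments": {
  "moves": [
    {"rx": 0,"ry": 0,"rz": 2.4,"dx": 0,"dy": 0,"dz": 0,"gripper": -1},
    {"rx": 0,"ry": 0,"rz": 2.4,"dx": 0,"dy": 0,"dz": 0,"gripper": -1},
    {"rx": 0,"ry": 0,"rz": 2.4,"dx": 0,"dy": 0,"dz": 0,"gripper": -1},
    {"rx": 0,"ry": 0,"rz": 0,"dx": -15,"dy": 0,"dz": 0,"gripper": -1},
    {"rx": 0,"ry": 0,"rz": 0,"dx": -15,"dy": 0,"dz": 0,"gripper": -1},
    {"rx": 0,"ry": 0,"rz": 0,"dx": -15,"dy": 0,"dz": 0,"gripper": -1},
    {"rx": 0,"ry": 0,"rz": 0,"dx": -15,"dy": 0,"dz": 0,"gripper": -1},
    {"rx": 0,"ry": 0,"rz": 0,"dx": -15,"dy": 0,"dz": 0,"gripper": -1},
    {"rx": 0,"ry": 0,"rz": 0,"dx": -10,"dy": 0,"dz": 0,"gripper": -1},
    {"rx": 0,"ry": 0,"rz": 0,"dx": 0,"dy": 0,"dz": 0,"gripper": -1}
  ],
  "grip_force": 40
}}

```text
clock: 5.45
tcp_pos: [0.5836, -0.086, 0.0646]
orientation: [2.364, 2.068, 0.005]
contact_force: [0.8, 1.8, 8.2]
grip_width: 0.0119
gripper_force: 40.9
```

```bash
cat >> h.py <<'E'
SO=np.array([.5623,-.2487,0]);SX=np.array([-.1305,-.9914,0]);SY=np.array([.9914,-.1305,0])
def st(p): p=np.asarray(p)-SO; return np.array([p@SX,p@SY,p[2]])
def ws(x,y,z): return SO+SX*x+SY*y+np.array([0,0,z])
E
python3 - <<'E'
from h import *
p,R=tcp(); print(p.round(4),st(p).round(4),R.as_matrix()[:,0].round(3),r.get_obs()["contact_force"])
im=r.grab_frame("top"); m=mask(im,*HSV["yellow"])
for a,c,l in blobs(m,60):
    b=cv2.boxPoints(cv2.minAreaRect(np.argwhere(l)[:,::-1].astype(np.float32)));q=cast("top",b,.034);print(a,[st(x).round(4).tolist() for x in q])
to(ws(-.076,0,p[2]),down(82.5))
E
```

```text
[ 0.5836 -0.086   0.0646] [-0.164  -0.0002  0.0646] [0.133 0.991 0.002] [0.82275511 1.79596952 8.16929108]
145 [[-0.1576, -0.0612, 0.034], [-0.1351, -0.0359, 0.034], [-0.1017, -0.0659, 0.034], [-0.1242, -0.0911, 0.034]]
turn deg [ 0.1 -0.1 -0.1] | shift mm in present axes [-88.    0.4  -0.1] in turned axes [-88.    0.2  -0. ]
```

{"name": "step_arm", "arguments": {
  "moves": [
    {"rx": 0,"ry": 0,"rz": 0,"dx": -12,"dy": 0,"dz": 0,"gripper": -1},
    {"rx": 0,"ry": 0,"rz": 0,"dx": -12,"dy": 0,"dz": 0,"gripper": -1},
    {"rx": 0,"ry": 0,"rz": 0,"dx": -12,"dy": 0,"dz": 0,"gripper": -1},
    {"rx": 0,"ry": 0,"rz": 0,"dx": -12,"dy": 0,"dz": 0,"gripper": -1},
    {"rx": 0,"ry": 0,"rz": 0,"dx": -12,"dy": 0,"dz": 0,"gripper": -1},
    {"rx": 0,"ry": 0,"rz": 0,"dx": -12,"dy": 0,"dz": 0,"gripper": -1},
    {"rx": 0,"ry": 0,"rz": 0,"dx": -6,"dy": 0,"dz": 0,"gripper": -1},
    {"rx": 0,"ry": 0,"rz": 0,"dx": -3,"dy": 0,"dz": 0,"gripper": -1},
    {"rx": 0,"ry": 0,"rz": 0,"dx": 0,"dy": 0,"dz": 0,"gripper": -1}
  ],
  "grip_force": 40
}}

```text
clock: 6.62
tcp_pos: [0.573, -0.1646, 0.0646]
orientation: [2.363, 2.07, 0.006]
contact_force: [0.4, 6.2, 9.0]
grip_width: 0.0114
gripper_force: 40.9
```

{"name": "step_arm", "arguments": {
  "moves": [
    {"rx": 0,"ry": 0,"rz": 0,"dx": -2,"dy": 0,"dz": 0,"gripper": -1},
    {"rx": 0,"ry": 0,"rz": 0,"dx": -2,"dy": 0,"dz": 0,"gripper": -1},
    {"rx": 0,"ry": 0,"rz": 0,"dx": 0,"dy": 0,"dz": 0,"gripper": -1}
  ],
  "grip_force": 40
}}

```text
clock: 7.0
tcp_pos: [0.5726, -0.168, 0.0646]
orientation: [-2.362, -2.071, -0.007]
contact_force: [0.6, 6.2, 8.8]
grip_width: 0.0116
gripper_force: 40.9
```

{"name": "step_arm", "arguments": {
  "moves": [
    {"rx": 0,"ry": 0,"rz": 0,"dx": -2,"dy": 0,"dz": 0,"gripper": -1},
    {"rx": 0,"ry": 0,"rz": 0,"dx": -2,"dy": 0,"dz": 0,"gripper": -1},
    {"rx": 0,"ry": 0,"rz": 0,"dx": -1,"dy": 0,"dz": 0,"gripper": -1},
    {"rx": 0,"ry": 0,"rz": 0,"dx": 0,"dy": 0,"dz": 0,"gripper": -1}
  ],
  "grip_force": 40
}}

```text
clock: 7.5
tcp_pos: [0.5721, -0.171, 0.0646]
orientation: [-2.36, -2.071, -0.009]
contact_force: [0.3, 10.5, 9.0]
grip_width: 0.0115
gripper_force: 41.1
```

{"name": "step_arm", "arguments": {
  "moves": [
    {"rx": 0,"ry": 0,"rz": 0,"dx": -2,"dy": 0,"dz": 0,"gripper": -1},
    {"rx": 0,"ry": 0,"rz": 0,"dx": -1,"dy": 0,"dz": 0,"gripper": -1},
    {"rx": 0,"ry": 0,"rz": 0,"dx": 0,"dy": 0,"dz": 0,"gripper": -1}
  ],
  "grip_force": 40
}}

```text
clock: 7.88
tcp_pos: [0.5716, -0.1713, 0.0646]
orientation: [-2.356, -2.072, -0.011]
contact_force: [-1.1, 16.7, 12.1]
grip_width: 0.0114
gripper_force: 41.4
```

Pushing 3 mm further gave no motion and the force rose to 17 N, so the tray is at its back stop. I ease off, release and lift.

{"name": "step_arm", "arguments": {
  "moves": [
    {"rx": 0,"ry": 0,"rz": 0,"dx": 3,"dy": 0,"dz": 0,"gripper": -1},
    {"rx": 0,"ry": 0,"rz": 0,"dx": 0,"dy": 0,"dz": 0,"gripper": -0.2},
    {"rx": 0,"ry": 0,"rz": 0,"dx": 0,"dy": 0,"dz": 0,"gripper": -0.2},
    {"rx": 0,"ry": 0,"rz": 0,"dx": 0,"dy": 0,"dz": 0,"gripper": -0.2},
    {"rx": 0,"ry": 0,"rz": 0,"dx": 0,"dy": 0,"dz": -30,"gripper": 0},
    {"rx": 0,"ry": 0,"rz": 0,"dx": 0,"dy": 0,"dz": -50,"gripper": 0},
    {"rx": 0,"ry": 0,"rz": 0,"dx": 20,"dy": 0,"dz": -50,"gripper": 0},
    {"rx": 0,"ry": 0,"rz": 0,"dx": 50,"dy": -10,"dz": -50,"gripper": 0},
    {"rx": 0,"ry": 0,"rz": 0,"dx": 50,"dy": -10,"dz": 0,"gripper": 0},
    {"rx": 0,"ry": 0,"rz": 0,"dx": 50,"dy": -10,"dz": 0,"gripper": 0},
    {"rx": 0,"ry": 0,"rz": 0,"dx": 50,"dy": -10,"dz": 0,"gripper": 0},
    {"rx": 0,"ry": 0,"rz": 0,"dx": 50,"dy": -10,"dz": 0,"gripper": 0},
    {"rx": 0,"ry": 0,"rz": 0,"dx": 0,"dy": 0,"dz": 0,"gripper": 0}
  ],
  "grip_force": 40
}}

```text
clock: 9.5
tcp_pos: [0.5564, 0.0971, 0.2373]
orientation: [-2.356, -2.075, -0.003]
contact_force: [-0.8, -1.1, -0.1]
grip_width: 0.0426
gripper_force: 0.0
```

```bash
python3 - <<'E'
from h import *
p,R=tcp(); print(p.round(4),st(p).round(4),r.get_obs()["grip_width"],r.get_obs()["joints"])
ims=[]
for n in("side","top"):
    im=r.grab_frame(n); cv2.imwrite(f"pics/{n}1.png",im)
    for k,z in(("yellow",.034),("blue",.03)):
        for a,c,l in blobs(mask(im,*HSV[k]),20):
            print(n,k,a,c.round(1),cast(n,c,z)[0].round(4))
s=cv2.imread("pics/side1.png");t=cv2.imread("pics/top1.png")
c=[cv2.resize(a,(400,300),interpolation=cv2.INTER_CUBIC) for a in (s[225:345,190:350],t[140:260,300:460],s[130:220,180:300],t[190:280,80:200])]
cv2.imwrite("pics/c1.png",np.vstack([np.hstack(c[:2]),np.hstack(c[2:])]))
E
```

```text
[0.5564 0.0971 0.2373] [-0.3421 -0.0509  0.2373] 0.04264364178958029 [ 0.15837793  0.36579992 -0.55139354  1.81098944  0.21848411  1.02499007
 -0.60400501]
side blue 198 [239.5 201. ] [0.5185 0.1474 0.03  ]
side blue 508 [166.8 308.8] [ 0.3441 -0.2599  0.03  ]
top yellow 24 [353.8 212.9] [ 0.5255 -0.184   0.034 ]
top blue 352 [406.6 283.7] [ 0.3484 -0.3123  0.03  ]
```

View pics/c1.png

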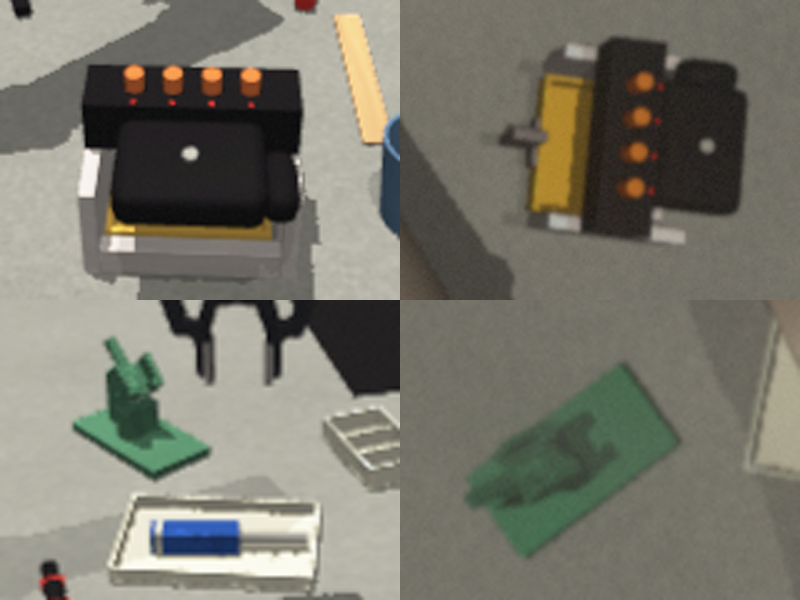

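The tray is home under the stand. The side crop confirms the rest's high butt end is at the left and its fork faces the tool tray. Next I go above the drift.

{"name": "step_arm", "arguments": {
  "moves": [
    {"rx": 0,"ry": 0,"rz": 0,"dx": 33,"dy": -27,"dz": 0,"gripper": 0},
    {"rx": 0,"ry": 0,"rz": 0,"dx": 32,"dy": -28,"dz": 0,"gripper": 0},
    {"rx": 0,"ry": 0,"rz": 9.7,"dx": 0,"dy": 0,"dz": 0,"gripper": 0},
    {"rx": 0,"ry": 0,"rz": 9.7,"dx": 0,"dy": 0,"dz": 0,"gripper": 0},
    {"rx": 0,"ry": 0,"rz": 9.7,"dx": 0,"dy": 0,"dz": 0,"gripper": 0},
    {"rx": 0,"ry": 0,"rz": 9.7,"dx": 0,"dy": 0,"dz": 0,"gripper": 0},
    {"rx": 0,"ry": 0,"rz": 9.7,"dx": 0,"dy": 0,"dz": 0,"gripper": 0},
    {"rx": 0,"ry": 0,"rz": 9.7,"dx": 0,"dy": 0,"dz": 0,"gripper": 0},
    {"rx": 0,"ry": 0,"rz": 9.7,"dx": 0,"dy": 0,"dz": 0,"gripper": 0},
    {"rx": 0,"ry": 0,"rz": 9.7,"dx": 0,"dy": 0,"dz": 0,"gripper": 0},
    {"rx": 0,"ry": 0,"rz": 9.7,"dx": 0,"dy": 0,"dz": 0,"gripper": 0},
    {"rx": 0,"ry": 0,"rz": 0,"dx": 0,"dy": 0,"dz": 40,"gripper": 0.2},
    {"rx": 0,"ry": 0,"rz": 0,"dx": 0,"dy": 0,"dz": 0,"gripper": 0.2},
    {"rx": 0,"ry": 0,"rz": 0,"dx": 0,"dy": 0,"dz": 0,"gripper": 0.2}
  ],
  "grip_force": 60
}}

```text
clock: 11.35
tcp_pos: [0.5122, 0.1629, 0.1978]
orientation: [3.138, -0.139, 0.001]
contact_force: [0.9, 0.9, 0.4]
grip_width: 0.0514
gripper_force: 0.0
```

```bash
python3 - <<'E'
from h import *
p,R=tcp(); print(p.round(4),R.as_matrix()[:,0].round(3),r.get_obs()["grip_width"],r.get_obs()["joints"].round(2))
c=r.camera_info("wrist");im=r.grab_frame("wrist");  cv2.imwrite("pics/w3.png",im)
for a,cc,l in blobs(mask(im,*HSV["blue"]),200):
    b=cv2.boxPoints(cv2.minAreaRect(np.argwhere(l)[:,::-1].astype(np.float32)));print(a,cc.round(1),b.round(0).tolist(),cast("wrist",cc,.03,c)[0].round(4),cast("wrist",b,.03,c)[:,:2].round(4).tolist())
E
```

```text
[0.5122 0.1629 0.1978] [ 0.996 -0.088  0.   ] 0.05135165223049656 [-0.17  0.33 -0.31  1.92  0.13  0.9  -2.2 ]
1775 [250.2 168.3] [[238.0, 133.0], [263.0, 133.0], [263.0, 204.0], [238.0, 204.0]] [0.5236 0.1692 0.03  ] [[0.5596, 0.1778], [0.5574, 0.1536], [0.4854, 0.1597], [0.4876, 0.1852]]
```

View pics/w3.png

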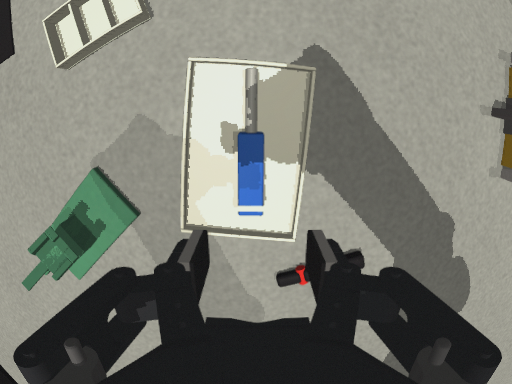

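The wrist view shows the drift's shoulder at about (251,133) and its butt at (251,215). The tool tray surrounds it and the rest is at lower left. Joint 7 would run out of range at the rest from this yaw, so I turn the tool half around first.

{"name": "step_arm", "arguments": {
  "moves": [
    {"rx": 0,"ry": 0,"rz": -10.6,"dx": 0,"dy": 0,"dz": 0,"gripper": 0.2},
    {"rx": 0,"ry": 0,"rz": -10.6,"dx": 0,"dy": 0,"dz": 0,"gripper": 0.2},
    {"rx": 0,"ry": 0,"rz": -10.6,"dx": 0,"dy": 0,"dz": 0,"gripper": 0.2},
    {"rx": 0,"ry": 0,"rz": -10.6,"dx": 0,"dy": 0,"dz": 0,"gripper": 0.2},
    {"rx": 0,"ry": 0,"rz": -10.6,"dx": 0,"dy": 0,"dz": 0,"gripper": 0.2},
    {"rx": 0,"ry": 0,"rz": -10.6,"dx": 0,"dy": 0,"dz": 0,"gripper": 0.2},
    {"rx": 0,"ry": 0,"rz": -10.6,"dx": 0,"dy": 0,"dz": 0,"gripper": 0.2},
    {"rx": 0,"ry": 0,"rz": -10.6,"dx": 0,"dy": 0,"dz": 0,"gripper": 0.2},
    {"rx": 0,"ry": 0,"rz": -10.6,"dx": 0,"dy": 0,"dz": 0,"gripper": 0.2},
    {"rx": 0,"ry": 0,"rz": -10.6,"dx": 0,"dy": 0,"dz": 0,"gripper": 0.2},
    {"rx": 0,"ry": 0,"rz": -10.6,"dx": 0,"dy": 0,"dz": 0,"gripper": 0.2},
    {"rx": 0,"ry": 0,"rz": -10.6,"dx": 0,"dy": 0,"dz": 0,"gripper": 0.2},
    {"rx": 0,"ry": 0,"rz": -10.6,"dx": 0,"dy": 0,"dz": 0,"gripper": 0.2},
    {"rx": 0,"ry": 0,"rz": -10.6,"dx": 0,"dy": 0,"dz": 0,"gripper": 0.2},
    {"rx": 0,"ry": 0,"rz": -10.6,"dx": 0,"dy": 0,"dz": 0,"gripper": 0.2},
    {"rx": 0,"ry": 0,"rz": -10.6,"dx": 0,"dy": 0,"dz": 0,"gripper": 0.2},
    {"rx": 0,"ry": 0,"rz": -10.4,"dx": 0,"dy": 0,"dz": 0,"gripper": 0.2},
    {"rx": 0,"ry": 0,"rz": 0,"dx": 0,"dy": 0,"dz": 0,"gripper": 0.2}
  ]
}}

```text
clock: 13.65
tcp_pos: [0.5123, 0.1634, 0.198]
orientation: [0.141, 3.137, 0.001]
contact_force: [0.1, 0.8, -0.5]
grip_width: 0.051
gripper_force: 0.0
```

```bash
python3 - <<'E'
from h import *
p,R=tcp(); print(p.round(4),R.as_matrix()[:,0].round(3),r.get_obs()["joints"].round(2))
c=r.camera_info("wrist");im=r.grab_frame("wrist");  cv2.imwrite("pics/w4.png",im)
hs=cv2.cvtColor(im,cv2.COLOR_BGR2HSV)
for a,cc,l in blobs(mask(im,*HSV["blue"]),200):
    b=cv2.boxPoints(cv2.minAreaRect(np.argwhere(l)[:,::-1].astype(np.float32)));print(a,cc.round(1),b.round(0).tolist(),cast("wrist",cc,.03,c)[0].round(4),cast("wrist",b,.03,c)[:,:2].round(4).tolist())
cv2.imwrite("pics/w4c.png",cv2.resize(im[90:290,180:330],None,fx=3,fy=3))
E
```

```text
[0.5123 0.1634 0.198 ] [-0.996  0.089 -0.001] [ 0.33  0.49 -0.97  1.89  0.47  1.01  0.64]
1663 [263.1 184.7] [[251.0, 151.0], [276.0, 151.0], [276.0, 219.0], [251.0, 219.0]] [0.5196 0.1694 0.03  ] [[0.4845, 0.1605], [0.4867, 0.1849], [0.5576, 0.1796], [0.5552, 0.1537]]
```

View pics/w4c.png

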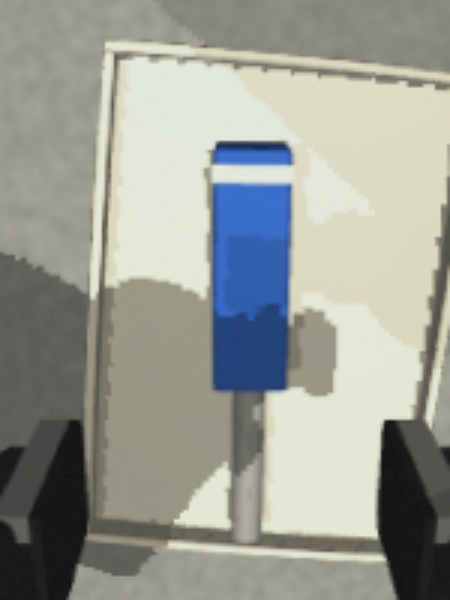

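The crop shows the butt's top edge at full-frame pixel (264,139) and the shoulder at (263,220).

```bash
python3 - <<'E'
from h import *
q=cast("wrist",[[264,139.3],[263.3,220]],.03); d=q[1]-q[0]; yaw=np.degrees(np.arctan2(d[1],d[0]));print(q.round(4),np.linalg.norm(d),yaw)
m=q.mean(0); u=d/np.linalg.norm(d); g=m-u*.005; g[2]=.028; print(m)
to(g,down(yaw+180))
E
```

```text
[[0.474  0.1743 0.03  ]
 [0.5573 0.1663 0.03  ]] 0.08366860197863894 -5.438568886652684
[0.51562678 0.17028979 0.03      ]
turn deg [0.  0.1 0.2] | shift mm in present axes [  2.4   7.  169.9] in turned axes [  2.2   7.1 169.9]
```

{"name": "step_arm", "arguments": {
  "moves": [
    {"rx": 0,"ry": 0,"rz": 0,"dx": 2,"dy": 7,"dz": 40,"gripper": 0.2},
    {"rx": 0,"ry": 0,"rz": 0,"dx": 0,"dy": 0,"dz": 40,"gripper": 0},
    {"rx": 0,"ry": 0,"rz": 0,"dx": 0,"dy": 0,"dz": 40,"gripper": 0},
    {"rx": 0,"ry": 0,"rz": 0,"dx": 0,"dy": 0,"dz": 30,"gripper": 0},
    {"rx": 0,"ry": 0,"rz": 0,"dx": 0,"dy": 0,"dz": 10,"gripper": 0},
    {"rx": 0,"ry": 0,"rz": 0,"dx": 0,"dy": 0,"dz": 7,"gripper": 0},
    {"rx": 0,"ry": 0,"rz": 0,"dx": 0,"dy": 0,"dz": 0,"gripper": 0},
    {"rx": 0,"ry": 0,"rz": 0,"dx": 0,"dy": 0,"dz": 0,"gripper": -1},
    {"rx": 0,"ry": 0,"rz": 0,"dx": 0,"dy": 0,"dz": 0,"gripper": -1},
    {"rx": 0,"ry": 0,"rz": 0,"dx": 0,"dy": 0,"dz": 0,"gripper": -1},
    {"rx": 0,"ry": 0,"rz": 0,"dx": 0,"dy": 0,"dz": 0,"gripper": -1},
    {"rx": 0,"ry": 0,"rz": 0,"dx": 0,"dy": 0,"dz": 0,"gripper": -1}
  ],
  "grip_force": 60
}}

```text
clock: 15.2
tcp_pos: [0.5109, 0.1712, 0.0313]
orientation: [0.137, 3.137, 0.001]
contact_force: [-1.2, -0.4, 5.3]
grip_width: 0.0251
gripper_force: 60.3
```

{"name": "step_arm", "arguments": {
  "moves": [
    {"rx": 0,"ry": 0,"rz": 0,"dx": 0,"dy": 0,"dz": -10,"gripper": -1},
    {"rx": 0,"ry": 0,"rz": 0,"dx": 0,"dy": 0,"dz": -30,"gripper": -1},
    {"rx": 0,"ry": 0,"rz": 0,"dx": 0,"dy": 0,"dz": -50,"gripper": -1},
    {"rx": 0,"ry": 0,"rz": 0,"dx": 0,"dy": 0,"dz": -50,"gripper": -1},
    {"rx": 0,"ry": 0,"rz": 0,"dx": 0,"dy": 30,"dz": -50,"gripper": -1},
    {"rx": 0,"ry": 0,"rz": 0,"dx": 0,"dy": 30,"dz": -40,"gripper": -1},
    {"rx": 0,"ry": 0,"rz": 0,"dx": 0,"dy": 0,"dz": 0,"gripper": -1},
    {"rx": 0,"ry": 0,"rz": 0,"dx": 0,"dy": 0,"dz": 0,"gripper": -1}
  ],
  "grip_force": 60
}}

```text
clock: 16.2
tcp_pos: [0.5148, 0.2297, 0.2595]
orientation: [-0.136, -3.138, 0.002]
contact_force: [0.6, -0.5, -1.5]
grip_width: 0.0247
gripper_force: 59.4
```

```bash
python3 - <<'E'
from h import *
p,R=tcp(); print(p.round(4),R.as_rotvec().round(3),r.get_obs()["joints"].round(2),r.get_obs()["grip_width"])
c=r.camera_info("wrist");w=r.grab_frame("wrist");s=r.grab_frame("side");t=r.grab_frame("top")
cv2.imwrite("pics/w5.png",w);cv2.imwrite("pics/s5.png",s);cv2.imwrite("pics/t5.png",t)
np.save("w5c.npy",np.r_[c["rvec"],c["tvec"]] if 0 else np.hstack([np.ravel(c["rvec"]),np.ravel(c["tvec"])]))
g=proj("wrist",[[.46,.39,.05]],c)[0]; gs=proj("side",[[.46,.39,.05]])[0]; gt=proj("top",[[.46,.39,.05]])[0]; print(g,gs,gt)
def crop(im,g,h,k):
    x=int(np.clip(g[0]-h,0,512-2*h));y=int(np.clip(g[1]-h*.75,0,384-int(1.5*h)));print("crop origin",x,y,"scale",k)
    return cv2.resize(im[y:y+int(1.5*h),x:x+2*h],(400,300),interpolation=cv2.INTER_CUBIC)
b=cv2.resize(w,(400,300))
cv2.imwrite("pics/c5.png",np.vstack([np.hstack([crop(w,g,80,2.5),crop(s,gs,40,5)]),np.hstack([b,crop(t,gt,40,5)])]))
E
```

```text
[0.5148 0.2297 0.2595] [-1.360e-01 -3.138e+00  2.000e-03] [ 0.23  0.46 -1.    1.77  0.42  1.15  0.58] 0.02468734137544358
[389.04611494 114.56413782] [220.50775846 160.19898455] [126.05744046 238.60168707]
crop origin 309 54 scale 2.5
crop origin 180 130 scale 5
crop origin 86 208 scale 5
```

View pics/c5.png

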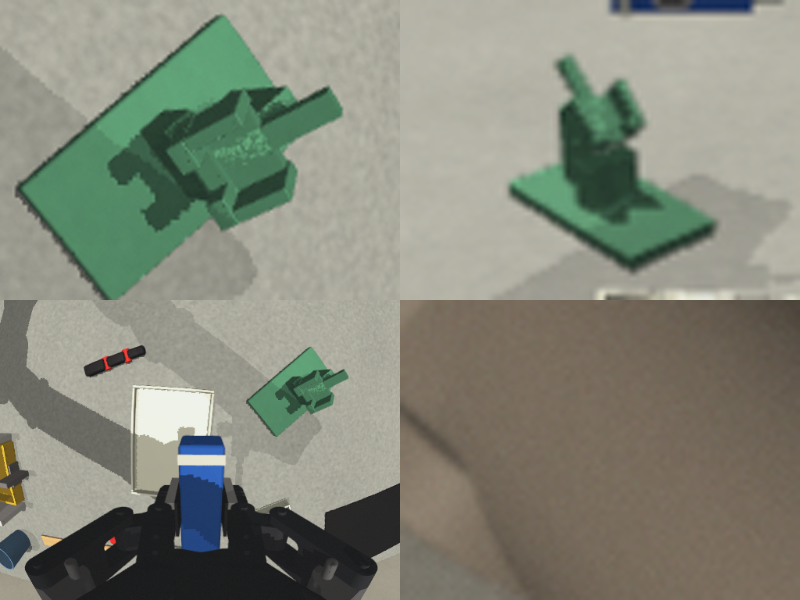

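The wrist view shows the rest clearly. Its base nose corners are near (316,129) and (352,174), the third corner is at (398,60), and the middle of the floor's butt-end edge is near (443,93). The same edge in the side view is at about (213.6,141.5).

```bash
python3 - <<'E'
from h import *
v=np.load("w5c.npy"); c=dict(r.camera_info("wrist"),rvec=v[:3],tvec=v[3:])
w=cv2.imread("pics/w5.png"); m=mask(w,(60,70,30),(90,255,255)); a,cc,l=max(blobs(m,100),key=lambda b:b[0])
h=cv2.convexHull(np.argwhere(l)[:,::-1].astype(np.int32)); h=cv2.approxPolyDP(h,3,True)[:,0]; print(h.tolist())
q=lambda px:cast("wrist",px,.012,c)[0]
A=q(min(h.tolist(),key=lambda p:abs(p[0]-316)+abs(p[1]-129)));B=q(min(h.tolist(),key=lambda p:abs(p[0]-352)+abs(p[1]-174)));C=q(min(h.tolist(),key=lambda p:abs(p[0]-398)+abs(p[1]-60)))
print("A,B,C",A.round(4),B.round(4),C.round(4),"AB",np.linalg.norm(A-B),"AC",np.linalg.norm(A-C))
u=A-C; v2=np.array([-(B-A)[1],(B-A)[0],0]); f=lambda x:np.degrees(np.arctan2(x[1],x[0])); print("yaw AC",f(u),"yaw AB perp",f(v2))
F=cast("wrist",[[443,93.2]],.1127,c)[0]; print("floor end",F.round(4))
o1,d1=rays("wrist",[443,93.2],c);o2,d2=rays("side",[213.6,141.5])
d1=d1[0];d2=d2[0];s=np.linalg.lstsq(np.c_[d1,-d2],o2-o1,rcond=None)[0]; print("tri",(o1+d1*s[0]).round(4),(o2+d2*s[1]).round(4))
print("base centre",((B+C)/2).round(4))
E
```

```text
[[445, 97], [425, 133], [354, 174], [316, 129], [398, 60], [440, 89]]
A,B,C [0.4764 0.3069 0.012 ] [0.5381 0.3555 0.012 ] [0.3883 0.4262 0.012 ] AB 0.07851975201878839 AC 0.1483148684591792
yaw AC -53.5802833849634 yaw AB perp 128.24427441949197
floor end [0.4353 0.4262 0.1127]
tri [0.4351 0.4308 0.1062] [0.4382 0.431  0.1062]
base centre [0.4632 0.3909 0.012 ]
```

```bash
cat >> h.py <<'E'
ry_=np.radians(-52.7); UX=np.array([np.cos(ry_),np.sin(ry_),0]); UZ=np.array([0,0,1.]); PY=np.cross(UZ,UX)
s2=.5**.5; PX=s2*(UX-UZ); PZ=s2*(UX+UZ); PO=np.array([.4632,.3909,.078])+.007*UX
def pk(x,y,z): return PO+PX*x+PY*y+PZ*z
def inpk(p): d=np.asarray(p)-PO; return np.array([d@PX,d@PY,d@PZ])
E
python3 - <<'E'
from h import *
p,R=tcp(); v=np.load("w5c.npy"); c=dict(r.camera_info("wrist"),rvec=v[:3],tvec=v[3:])
print("butt edge pred",proj("wrist",[p+R.apply([.0377,0,z]) for z in(-.003,.001,.005)],c).round(1).tolist())
w=cv2.imread("pics/w5.png");m=mask(w,*HSV["blue"]); a,cc,l=max(blobs(m,300),key=lambda b:b[0]); ys=np.argwhere(l); print("blue top row",ys[:,0].min(), np.median(ys[ys[:,0]<ys[:,0].min()+6][:,1]))
T=frame(-PX,-PZ)
to(pk(-.049-.0048,0,.014+.060),T)
p2=pk(-.049-.0048,0,.014+.060); print(p2)
E
```

```text
butt edge pred [[254.2, 185.8], [254.3, 183.4], [254.4, 181.1]]
blue top row 212 257.0
turn deg [-18.8  42.3  45.1] | shift mm in present axes [ 51.2 141.1  90.1] in turned axes [ 34.3  56.9 161.9]
[0.47609759 0.37396949 0.16836825]
```

{"name": "step_arm", "arguments": {
  "moves": [
    {"rx": -2.7,"ry": 6.05,"rz": 6.45,"dx": 0,"dy": 0,"dz": 0,"gripper": -1},
    {"rx": -2.7,"ry": 6.05,"rz": 6.45,"dx": 0,"dy": 0,"dz": 0,"gripper": -1},
    {"rx": -2.7,"ry": 6.05,"rz": 6.45,"dx": 0,"dy": 0,"dz": 0,"gripper": -1},
    {"rx": -2.7,"ry": 6.05,"rz": 6.45,"dx": 0,"dy": 0,"dz": 0,"gripper": -1},
    {"rx": -2.7,"ry": 6.05,"rz": 6.45,"dx": 0,"dy": 0,"dz": 0,"gripper": -1},
    {"rx": -2.7,"ry": 6.05,"rz": 6.45,"dx": 0,"dy": 0,"dz": 0,"gripper": -1},
    {"rx": -2.6,"ry": 6.0,"rz": 6.4,"dx": 0,"dy": 0,"dz": 0,"gripper": -1},
    {"rx": 0,"ry": 0,"rz": 0,"dx": 17,"dy": 28,"dz": 0,"gripper": -1},
    {"rx": 0,"ry": 0,"rz": 0,"dx": 17,"dy": 29,"dz": 0,"gripper": -1},
    {"rx": 0,"ry": 0,"rz": 0,"dx": 0,"dy": 0,"dz": 40,"gripper": -1},
    {"rx": 0,"ry": 0,"rz": 0,"dx": 0,"dy": 0,"dz": 40,"gripper": -1},
    {"rx": 0,"ry": 0,"rz": 0,"dx": 0,"dy": 0,"dz": 40,"gripper": -1},
    {"rx": 0,"ry": 0,"rz": 0,"dx": 0,"dy": 0,"dz": 20,"gripper": -1},
    {"rx": 0,"ry": 0,"rz": 0,"dx": 0,"dy": 0,"dz": 0,"gripper": -1},
    {"rx": 0,"ry": 0,"rz": 0,"dx": 0,"dy": 0,"dz": 0,"gripper": -1}
  ],
  "grip_force": 60
}}

```text
clock: 18.23
tcp_pos: [0.4871, 0.3624, 0.1853]
orientation: [-1.065, -2.152, -0.444]
contact_force: [-0.0, 0.4, -1.7]
grip_width: 0.0249
gripper_force: 59.5
```

```bash
python3 - <<'E'
from h import *
p,R=tcp(); print(inpk(p).round(4),R.as_matrix().T.round(3).tolist(),r.get_obs()["joints"].round(2))
T=frame(-PX,-PZ); to(pk(-.049-.0048,0,.014+.060),T)
w=r.grab_frame("wrist");s=r.grab_frame("side");cv2.imwrite("pics/w6.png",w);cv2.imwrite("pics/s6.png",s)
cv2.imwrite("pics/c6.png",np.hstack([cv2.resize(w[40:290,150:350],(400,500)),cv2.resize(s[90:215,160:260],(400,500),interpolation=cv2.INTER_CUBIC)]))
E
```

```text
[-0.0546  0.0017  0.0972] [[-0.429, 0.562, 0.707], [0.796, 0.606, 0.002], [-0.427, 0.564, -0.707]] [ 0.24  0.81 -0.95  1.7  -0.18  0.99  0.2 ]
turn deg [ 0.1 -0.   0.1] | shift mm in present axes [-0.8 -1.8 23.2] in turned axes [-0.8 -1.7 23.2]
```

View pics/c6.png

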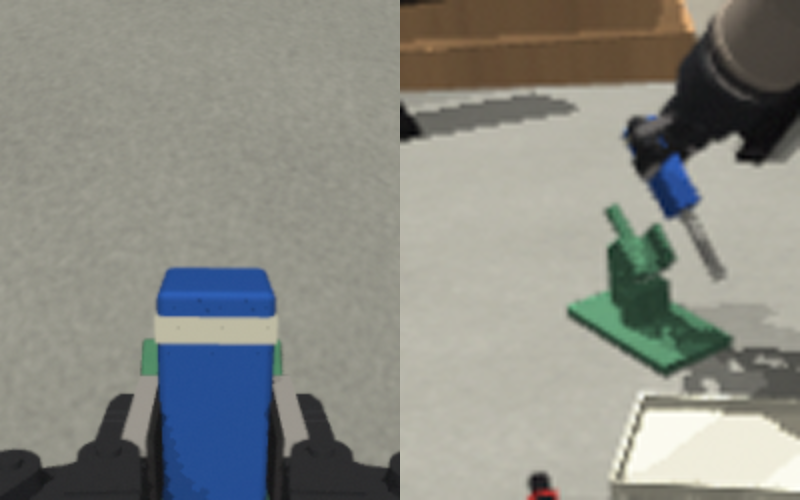

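The wrist view shows green walls at (142–158) left and (275–282) right of the drift. The offset is about 1.5 mm, as computed, so I correct and lower it.

{"name": "step_arm", "arguments": {
  "moves": [
    {"rx": 0,"ry": 0,"rz": 0,"dx": 2,"dy": -1.7,"dz": 15,"gripper": -1},
    {"rx": 0,"ry": 0,"rz": 0,"dx": 0,"dy": 0,"dz": 20,"gripper": -1},
    {"rx": 0,"ry": 0,"rz": 0,"dx": 0,"dy": 0,"dz": 15,"gripper": -1},
    {"rx": 0,"ry": 0,"rz": 0,"dx": 0,"dy": 0,"dz": 10,"gripper": -1},
    {"rx": 0,"ry": 0,"rz": 0,"dx": 0,"dy": 0,"dz": 5,"gripper": -1},
    {"rx": 0,"ry": 0,"rz": 0,"dx": 0,"dy": 0,"dz": 5,"gripper": -1},
    {"rx": 0,"ry": 0,"rz": 0,"dx": 0,"dy": 0,"dz": 0,"gripper": -1}
  ]
}}

```text
clock: 19.2
tcp_pos: [0.4538, 0.4028, 0.1372]
orientation: [-1.063, -2.152, -0.443]
contact_force: [-0.2, 0.8, -1.6]
grip_width: 0.0249
gripper_force: 59.5
```

```bash
python3 - <<'E'
from h import *
p,R=tcp(); print(inpk(p).round(4),R.inv().apply(r.get_obs()["contact_force"]).round(1))
E
```

```text
[-0.0575 -0.0003  0.0262] [-0.6  0.3  1.6]
```

{"name": "step_arm", "arguments": {
  "moves": [
    {"rx": 0,"ry": 0,"rz": 0,"dx": 0,"dy": 0,"dz": 4,"gripper": -1},
    {"rx": 0,"ry": 0,"rz": 0,"dx": 0,"dy": 0,"dz": 3,"gripper": -1},
    {"rx": 0,"ry": 0,"rz": 0,"dx": 0,"dy": 0,"dz": 2,"gripper": -1},
    {"rx": 0,"ry": 0,"rz": 0,"dx": 0,"dy": 0,"dz": 0,"gripper": -1}
  ]
}}

```text
clock: 19.7
tcp_pos: [0.4498, 0.4079, 0.1308]
orientation: [-1.063, -2.152, -0.443]
contact_force: [-0.3, -0.3, -1.2]
grip_width: 0.0246
gripper_force: 59.5
```

```bash
python3 - <<'E'
from h import *
p,R=tcp(); print(inpk(p).round(4),R.inv().apply(r.get_obs()["contact_force"]).round(1))
E
```

```text
[-0.0576 -0.0004  0.0171] [-0.9 -0.4  0.8]
```

No contact yet. I continue in small steps.

{"name": "step_arm", "arguments": {
  "moves": [
    {"rx": 0,"ry": 0,"rz": 0,"dx": 0,"dy": 0,"dz": 1.5,"gripper": -1},
    {"rx": 0,"ry": 0,"rz": 0,"dx": 0,"dy": 0,"dz": 1.5,"gripper": -1},
    {"rx": 0,"ry": 0,"rz": 0,"dx": 0,"dy": 0,"dz": 1,"gripper": -1},
    {"rx": 0,"ry": 0,"rz": 0,"dx": 0,"dy": 0,"dz": 0,"gripper": -1}
  ]
}}

```text
clock: 20.2
tcp_pos: [0.4497, 0.4085, 0.1302]
orientation: [-1.064, -2.152, -0.443]
contact_force: [1.0, -17.7, 21.1]
grip_width: 0.0243
gripper_force: 63.3
```

```bash
python3 - <<'E'
from h import *
p,R=tcp(); print(inpk(p).round(4),R.inv().apply(r.get_obs()["contact_force"]).round(1),r.get_obs()["moment"].round(2))
E
```

```text
[-0.0576 -0.0001  0.0163] [  4.5  -9.9 -25.3] [-1.13  1.23  1.57]
```

{"name": "step_arm", "arguments": {
  "moves": [
    {"rx": 0,"ry": 0,"rz": 0,"dx": 0,"dy": 0,"dz": -3,"gripper": -1},
    {"rx": 0,"ry": 0,"rz": 0,"dx": 0,"dy": 0,"dz": 0,"gripper": -1},
    {"rx": 0,"ry": 0,"rz": 0,"dx": -2,"dy": 0,"dz": 0,"gripper": -1},
    {"rx": 0,"ry": 0,"rz": 0,"dx": 0,"dy": 0,"dz": 0,"gripper": -1}
  ]
}}

```text
clock: 20.7
tcp_pos: [0.4504, 0.4081, 0.1297]
orientation: [-1.062, -2.152, -0.445]
contact_force: [0.1, -2.5, 5.7]
grip_width: 0.0245
gripper_force: 60.4
```

```bash
python3 - <<'E'
from h import *
p,R=tcp(); print(inpk(p).round(4),R.inv().apply(r.get_obs()["contact_force"]).round(1),r.get_obs()["moment"].round(2))
s=r.grab_frame("side");w=r.grab_frame("wrist");t=r.grab_frame("top");cv2.imwrite("pics/s7.png",s)
cv2.imwrite("pics/c7.png",np.hstack([cv2.resize(w[90:290,190:330],(420,600),interpolation=cv2.INTER_CUBIC),cv2.resize(s[115:195,190:242],(380,600),interpolation=cv2.INTER_CUBIC)]))
E
```

```text
[-0.0566  0.0002  0.0165] [ 2.6 -1.4 -5.5] [-0.37 -0.09  0.15]
```

View pics/c7.png

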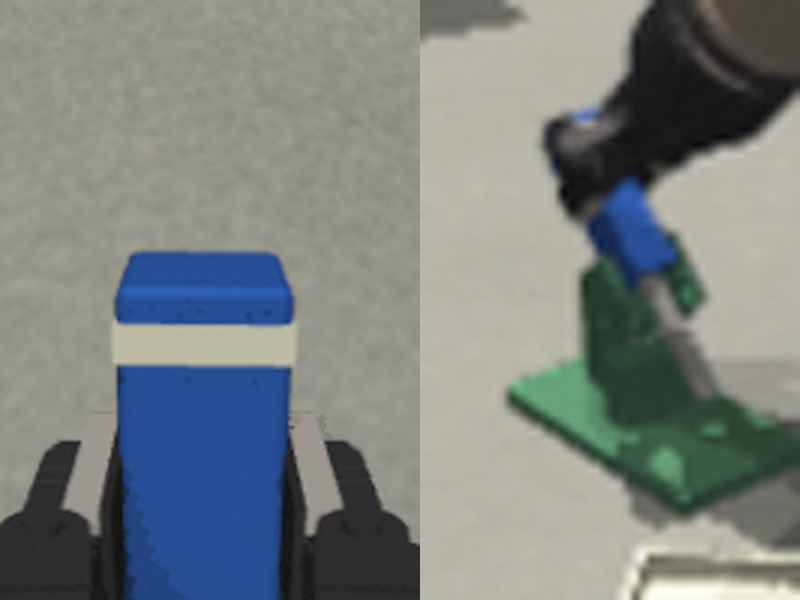

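The side crop shows the handle lying in the channel with its nose down the slope. The shoulder is still a little upslope of the ledge, so I slide it down until it touches.

{"name": "step_arm", "arguments": {
  "moves": [
    {"rx": 0,"ry": 0,"rz": 0,"dx": -2,"dy": 0,"dz": -0.5,"gripper": -1},
    {"rx": 0,"ry": 0,"rz": 0,"dx": -2,"dy": 0,"dz": 0,"gripper": -1},
    {"rx": 0,"ry": 0,"rz": 0,"dx": -2,"dy": 0,"dz": 0,"gripper": -1},
    {"rx": 0,"ry": 0,"rz": 0,"dx": 0,"dy": 0,"dz": 0,"gripper": -1}
  ]
}}

```text
clock: 21.35
tcp_pos: [0.4533, 0.4033, 0.1243]
orientation: [-1.064, -2.152, -0.443]
contact_force: [0.6, -0.6, -1.6]
grip_width: 0.025
gripper_force: 59.6
```

```bash
python3 - <<'E'
from h import *
p,R=tcp(); print(inpk(p).round(4),R.inv().apply(r.get_obs()["contact_force"]).round(1),r.get_obs()["moment"].round(2))
E
```

```text
[-0.0489 -0.0004  0.0166] [-1.7  0.1  0.6] [-0.77 -0.64 -0.03]
```

{"name": "step_arm", "arguments": {
  "moves": [
    {"rx": 0,"ry": 0,"rz": 0,"dx": -2,"dy": 0,"dz": 0,"gripper": -1},
    {"rx": 0,"ry": 0,"rz": 0,"dx": -2,"dy": 0,"dz": 0,"gripper": -1},
    {"rx": 0,"ry": 0,"rz": 0,"dx": 0,"dy": 0,"dz": 0,"gripper": -1}
  ]
}}

```text
clock: 21.72
tcp_pos: [0.4547, 0.4014, 0.122]
orientation: [-1.063, -2.152, -0.443]
contact_force: [-0.4, 0.4, 0.1]
grip_width: 0.0249
gripper_force: 59.7
```

```bash
python3 - <<'E'
from h import *
p,R=tcp(); print(inpk(p).round(4),R.inv().apply(r.get_obs()["contact_force"]).round(1),r.get_obs()["moment"].round(2))
E
```

```text
[-0.0456 -0.0004  0.0166] [ 0.5 -0.1  0.4] [-0.56 -0.42  0.06]
```

{"name": "step_arm", "arguments": {
  "moves": [
    {"rx": 0,"ry": 0,"rz": 0,"dx": -2,"dy": 0,"dz": 0,"gripper": -1},
    {"rx": 0,"ry": 0,"rz": 0,"dx": -1,"dy": 0,"dz": 0,"gripper": -1},
    {"rx": 0,"ry": 0,"rz": 0,"dx": 0,"dy": 0,"dz": 0,"gripper": -1}
  ]
}}

```text
clock: 22.1
tcp_pos: [0.4547, 0.4013, 0.1219]
orientation: [-1.059, -2.151, -0.444]
contact_force: [-3.3, 0.4, 9.1]
grip_width: 0.0248
gripper_force: 60.3
```

```bash
python3 - <<'E'
from h import *
p,R=tcp(); print(inpk(p).round(4),R.inv().apply(r.get_obs()["contact_force"]).round(1),r.get_obs()["moment"].round(2))
E
```

```text
[-0.0455 -0.0005  0.0166] [ 8.1 -2.4 -4.8] [0.43 0.76 0.23]
```

The ledge contact is felt (8 N along the axis), so the drift is seated. I release it and retreat along the tool axis.

{"name": "step_arm", "arguments": {
  "moves": [
    {"rx": 0,"ry": 0,"rz": 0,"dx": 2,"dy": 0,"dz": -0.5,"gripper": -1},
    {"rx": 0,"ry": 0,"rz": 0,"dx": 0,"dy": 0,"dz": 0,"gripper": 0},
    {"rx": 0,"ry": 0,"rz": 0,"dx": 0,"dy": 0,"dz": 0,"gripper": 0},
    {"rx": 0,"ry": 0,"rz": 0,"dx": 0,"dy": 0,"dz": 0,"gripper": 0},
    {"rx": 0,"ry": 0,"rz": 0,"dx": 0,"dy": 0,"dz": -10,"gripper": 0},
    {"rx": 0,"ry": 0,"rz": 0,"dx": 0,"dy": 0,"dz": -30,"gripper": 0},
    {"rx": 0,"ry": 0,"rz": 0,"dx": 0,"dy": 0,"dz": -40,"gripper": 0},
    {"rx": 0,"ry": 0,"rz": 0,"dx": 0,"dy": 0,"dz": -40,"gripper": 0},
    {"rx": 0,"ry": 0,"rz": 0,"dx": 0,"dy": 0,"dz": 0,"gripper": 0},
    {"rx": 0,"ry": 0,"rz": 0,"dx": 0,"dy": 0,"dz": 0,"gripper": 0}
  ]
}}

```text
clock: 23.35
tcp_pos: [0.5064, 0.3329, 0.2063]
orientation: [-1.063, -2.152, -0.443]
contact_force: [-0.7, 1.5, -0.3]
grip_width: 0.0427
gripper_force: 0.0
```

```bash
python3 - <<'E'
from h import *
p,R=tcp(); print(inpk(p).round(4),r.get_obs()["joints"].round(2),r.get_obs()["grip_width"])
c=r.camera_info("wrist");w=r.grab_frame("wrist");s=r.grab_frame("side");cv2.imwrite("pics/w8.png",w);cv2.imwrite("pics/s8.png",s)
for n,im,cc in(("wrist",w,c),("side",s,None)):
    for a,g,l in blobs(mask(im,*HSV["blue"]),30):
        b=cv2.boxPoints(cv2.minAreaRect(np.argwhere(l)[:,::-1].astype(np.float32)));print(n,a,g.round(1),b.round(0).tolist())
off=PZ*.0021+PX*.0021
print("pred corners wrist",proj("wrist",[pk(x,y,13e-3)+off for x,y in((-.085,-.013),(-.085,.013),(0,-.013),(0,.013))],c).round(0).tolist())
print("pred side mid",proj("side",[pk(-.0425,0,0)+off,pk(-.085,0,.013)+off,pk(0,0,.013)+off]).round(0).tolist())
E
```

```text
[-0.0445 -0.0008  0.1369] [ 0.28  0.8  -0.95  1.66 -0.18  1.07  0.22] 0.04266800052298523
wrist 260 [257.4 148.1] [[243.0, 144.0], [272.0, 144.0], [272.0, 152.0], [243.0, 152.0]]
wrist 2311 [257.  200.5] [[243.0, 161.0], [272.0, 161.0], [272.0, 240.0], [243.0, 240.0]]
side 154 [217.3 144.6] [[209.0, 138.0], [216.0, 134.0], [226.0, 152.0], [219.0, 156.0]]
side 509 [166.8 308.8] [[154.0, 297.0], [179.0, 297.0], [179.0, 321.0], [154.0, 321.0]]
pred corners wrist [[241.0, 147.0], [273.0, 147.0], [243.0, 242.0], [272.0, 242.0]]
pred side mid [[217.0, 144.0], [213.0, 132.0], [224.0, 153.0]]
```

The pixels match the predicted seated pose to within 3 px, so the drift is lying in the rest. Now I turn the tool to lie along the drift's axis.

{"name": "step_arm", "arguments": {
  "moves": [
    {"rx": 0,"ry": -10,"rz": 0,"dx": 0,"dy": 0,"dz": 0,"gripper": 0.2},
    {"rx": 0,"ry": -10,"rz": 0,"dx": 0,"dy": 0,"dz": 0,"gripper": 0.2},
    {"rx": 0,"ry": -10,"rz": 0,"dx": 0,"dy": 0,"dz": 0,"gripper": 0.2},
    {"rx": 0,"ry": -10,"rz": 0,"dx": 0,"dy": 0,"dz": 0,"gripper": 0.2},
    {"rx": 0,"ry": -10,"rz": 0,"dx": 0,"dy": 0,"dz": 0,"gripper": 0.2},
    {"rx": 0,"ry": -10,"rz": 0,"dx": 0,"dy": 0,"dz": 0,"gripper": 0.2},
    {"rx": 0,"ry": -10,"rz": 0,"dx": 0,"dy": 0,"dz": 0,"gripper": 0.2},
    {"rx": 0,"ry": -10,"rz": 0,"dx": 0,"dy": 0,"dz": 0,"gripper": 0.2},
    {"rx": 0,"ry": -10,"rz": 0,"dx": 0,"dy": 0,"dz": 0,"gripper": 0.2},
    {"rx": 0,"ry": 0,"rz": 0,"dx": 0,"dy": 0,"dz": -40,"gripper": 0.2},
    {"rx": 0,"ry": 0,"rz": 0,"dx": 0,"dy": 0,"dz": -45,"gripper": 0.2},
    {"rx": 0,"ry": 0,"rz": 0,"dx": 0,"dy": 0,"dz": -40,"gripper": 0.2},
    {"rx": 0,"ry": 0,"rz": 0,"dx": 0,"dy": 0,"dz": 0,"gripper": 0.2}
  ]
}}

```text
clock: 25.08
tcp_pos: [0.4506, 0.4068, 0.2959]
orientation: [1.06, 2.157, -0.432]
contact_force: [-0.1, -0.5, -0.5]
grip_width: 0.0511
gripper_force: 0.0
```

```bash
python3 - <<'E'
from h import *
p,R=tcp(); print(p.round(3),inpk(p).round(4),R.as_matrix().T.round(3).tolist(),r.get_obs()["joints"].round(2))
to(pk(-.130,0,.0021),frame(-PZ,PX))
E
```

```text
[0.451 0.407 0.296] [-0.1733 -0.0004  0.1348] [[-0.432, 0.563, -0.704], [0.791, 0.612, 0.004], [0.433, -0.555, -0.71]] [-0.85  0.53 -0.43  1.62  0.82  1.61 -0.85]
turn deg [ 0.5 -0.2  0.2] | shift mm in present axes [132.5   0.4  43.9] in turned axes [132.7   0.4  43.3]
```

{"name": "step_arm", "arguments": {
  "moves": [
    {"rx": 0.5,"ry": -0.2,"rz": 0.2,"dx": 0,"dy": 0,"dz": 0,"gripper": 0.2},
    {"rx": 0,"ry": 0,"rz": 0,"dx": 33,"dy": 0,"dz": 0,"gripper": 0.2},
    {"rx": 0,"ry": 0,"rz": 0,"dx": 33,"dy": 0,"dz": 0,"gripper": 0.2},
    {"rx": 0,"ry": 0,"rz": 0,"dx": 33,"dy": 0,"dz": 0,"gripper": 0.2},
    {"rx": 0,"ry": 0,"rz": 0,"dx": 33,"dy": 0,"dz": 0,"gripper": 0.2},
    {"rx": 0,"ry": 0,"rz": 0,"dx": 0,"dy": 0,"dz": 0,"gripper": 0.2}
  ]
}}

```text
clock: 25.82
tcp_pos: [0.396, 0.4765, 0.198]
orientation: [1.067, 2.148, -0.455]
contact_force: [0.1, 0.1, 0.6]
grip_width: 0.0511
gripper_force: 0.0
```

```bash
python3 - <<'E'
from h import *
p,R=tcp(); print(p.round(3),inpk(p).round(4),r.get_obs()["joints"].round(2))
to(pk(-.070,0,.0021),frame(-PZ,PX))
for n in("side","top"):
    im=r.grab_frame(n)
    for a,g,l in blobs(mask(im,*HSV["blue"]),20): print(n,a,g.round(1))
E
```

```text
[0.396 0.477 0.198] [-0.1667 -0.0016  0.003 ] [-0.98  0.71 -0.44  1.57  0.81  1.6  -1.03]
turn deg [-0.5  0.3  0.1] | shift mm in present axes [ 1.3  2.5 96.7] in turned axes [ 0.9  1.6 96.7]
side 155 [217.3 144.5]
side 502 [166.8 308.9]
top 32 [ 95.  251.6]
top 352 [406.7 283.7]
```

{"name": "step_arm", "arguments": {
  "moves": [
    {"rx": -0.4,"ry": 0.2,"rz": 0,"dx": 1,"dy": 2,"dz": 20,"gripper": 0.2},
    {"rx": 0,"ry": 0,"rz": 0,"dx": 0,"dy": 0,"dz": 25,"gripper": 0.2},
    {"rx": 0,"ry": 0,"rz": 0,"dx": 0,"dy": 0,"dz": 25,"gripper": 0.2},
    {"rx": 0,"ry": 0,"rz": 0,"dx": 0,"dy": 0,"dz": 16,"gripper": 0.2},
    {"rx": 0,"ry": 0,"rz": 0,"dx": 0,"dy": 0,"dz": 10,"gripper": 0.2},
    {"rx": 0,"ry": 0,"rz": 0,"dx": 0,"dy": 0,"dz": 0,"gripper": 0.2}
  ],
  "grip_force": 80
}}

```text
clock: 26.68
tcp_pos: [0.4399, 0.4246, 0.1329]
orientation: [1.071, 2.149, -0.439]
contact_force: [0.5, 0.1, -0.7]
grip_width: 0.0511
gripper_force: 0.0
```

```bash
python3 - <<'E'
from h import *
p,R=tcp(); print(p.round(3),inpk(p).round(4),r.get_obs()["joints"].round(2),R.inv().apply(r.get_obs()["contact_force"]).round(1))
to(pk(-.070,0,.0021),frame(-PZ,PX))
E
```

```text
[0.44  0.425 0.133] [-0.0727  0.0019  0.0049] [-0.9   0.74 -0.4   1.68  0.88  1.45 -1.07] [0.4 0.4 0.7]
turn deg [-0.  -0.  -0.3] | shift mm in present axes [ 2.8 -1.9  2.7] in turned axes [ 2.8 -1.9  2.7]
```

{"name": "step_arm", "arguments": {
  "moves": [
    {"rx": 0,"ry": 0,"rz": -0.3,"dx": 3,"dy": -2,"dz": 3,"gripper": 0.2},
    {"rx": 0,"ry": 0,"rz": 0,"dx": 0,"dy": 0,"dz": 0,"gripper": 0},
    {"rx": 0,"ry": 0,"rz": 0,"dx": 0,"dy": 0,"dz": 0,"gripper": -1},
    {"rx": 0,"ry": 0,"rz": 0,"dx": 0,"dy": 0,"dz": 0,"gripper": -1},
    {"rx": 0,"ry": 0,"rz": 0,"dx": 0,"dy": 0,"dz": 0,"gripper": -1},
    {"rx": 0,"ry": 0,"rz": 0,"dx": 0,"dy": 0,"dz": 0,"gripper": -1}
  ],
  "grip_force": 80
}}

```text
clock: 27.42
tcp_pos: [0.4374, 0.4244, 0.1288]
orientation: [1.064, 2.154, -0.44]
contact_force: [-4.4, 1.1, 4.8]
grip_width: 0.0251
gripper_force: 79.0
```

```bash
python3 - <<'E'
from h import *
p,R=tcp(); o=r.get_obs(); print(p.round(4),inpk(p).round(4),R.inv().apply(o["contact_force"]).round(1),o["grip_width"],o["gripper_force"])
to(pk(-.070,0,.0021),frame(-PZ,PX))
E
```

```text
[0.4374 0.4244 0.1288] [-0.0708 -0.0002  0.0011] [-0.9 -2.8 -5.9] 0.025112130393762748 79.03080582618713
turn deg [ 0.1 -0.1  0.1] | shift mm in present axes [-1.   0.2  0.8] in turned axes [-1.   0.2  0.8]
```

The drift is held by its butt: 25 mm grip width, 79 N. I lift it out along the open side and turn it upright.

{"name": "step_arm", "arguments": {
  "moves": [
    {"rx": 0,"ry": 0,"rz": 0,"dx": -8,"dy": 0,"dz": -1,"gripper": -1},
    {"rx": 0,"ry": 0,"rz": 0,"dx": -15,"dy": 0,"dz": 0,"gripper": -1},
    {"rx": 0,"ry": 0,"rz": 0,"dx": -20,"dy": 0,"dz": 0,"gripper": -1},
    {"rx": 0,"ry": 0,"rz": 0,"dx": -20,"dy": 0,"dz": 0,"gripper": -1},
    {"rx": 0,"ry": 0,"rz": 0,"dx": -30,"dy": 0,"dz": -30,"gripper": -1},
    {"rx": 0,"ry": 0,"rz": 0,"dx": -30,"dy": 0,"dz": -30,"gripper": -1},
    {"rx": 0,"ry": 0,"rz": 0,"dx": -30,"dy": 0,"dz": -30,"gripper": -1},
    {"rx": 0,"ry": 0,"rz": 0,"dx": -30,"dy": 0,"dz": -30,"gripper": -1},
    {"rx": 0,"ry": 9,"rz": 0,"dx": 0,"dy": 0,"dz": 0,"gripper": -1},
    {"rx": 0,"ry": 9,"rz": 0,"dx": 0,"dy": 0,"dz": 0,"gripper": -1},
    {"rx": 0,"ry": 9,"rz": 0,"dx": 0,"dy": 0,"dz": 0,"gripper": -1},
    {"rx": 0,"ry": 9,"rz": 0,"dx": 0,"dy": 0,"dz": 0,"gripper": -1},
    {"rx": 0,"ry": 9,"rz": 0,"dx": 0,"dy": 0,"dz": 0,"gripper": -1},
    {"rx": 0,"ry": 0,"rz": 0,"dx": 0,"dy": 0,"dz": 0,"gripper": -1},
    {"rx": 0,"ry": 0,"rz": 0,"dx": 0,"dy": 0,"dz": 0,"gripper": -1}
  ],
  "grip_force": 80
}}

```text
clock: 29.3
tcp_pos: [0.464, 0.3888, 0.3436]
orientation: [1.391, 2.816, -0.003]
contact_force: [-0.7, 0.3, -1.0]
grip_width: 0.0251
gripper_force: 78.6
```

```bash
python3 - <<'E'
from h import *
p,R=tcp(); o=r.get_obs(); print(p.round(4),R.as_matrix().T.round(3).tolist(),o["joints"].round(2),o["grip_width"],o["gripper_force"])
to(np.r_[ws(0,-.048,0)[:2],p[2]],down(128)); print(ws(0,-.048,0))
E
```

```text
[0.464  0.3888 0.3436] [[-0.608, 0.794, -0.002], [0.794, 0.608, -0.001], [0.0, -0.002, -1.0]] [-0.38  0.35 -0.56  1.59  0.19  1.27 -0.31] 0.025063543103499033 78.60880494117737
turn deg [-0.1  0.1 -0.6] | shift mm in present axes [-532.1 -343.4    1.4] in turned axes [-528.7 -348.7    0. ]
[ 0.5147128 -0.242436   0.       ]
```

{"name": "step_arm", "arguments": {
  "moves": [
    {"rx": 0,"ry": 0,"rz": 0,"dx": -38,"dy": -24.5,"dz": 0,"gripper": -1},
    {"rx": 0,"ry": 0,"rz": 0,"dx": -38,"dy": -24.5,"dz": 0,"gripper": -1},
    {"rx": 0,"ry": 0,"rz": 0,"dx": -38,"dy": -24.5,"dz": 0,"gripper": -1},
    {"rx": 0,"ry": 0,"rz": 0,"dx": -38,"dy": -24.5,"dz": 0,"gripper": -1},
    {"rx": 0,"ry": 0,"rz": 0,"dx": -38,"dy": -24.5,"dz": 0,"gripper": -1},
    {"rx": 0,"ry": 0,"rz": 0,"dx": -38,"dy": -24.5,"dz": 0,"gripper": -1},
    {"rx": 0,"ry": 0,"rz": 0,"dx": -38,"dy": -24.5,"dz": 0,"gripper": -1},
    {"rx": 0,"ry": 0,"rz": 0,"dx": -38,"dy": -24.5,"dz": 0,"gripper": -1},
    {"rx": 0,"ry": 0,"rz": 0,"dx": -38,"dy": -24.5,"dz": 0,"gripper": -1},
    {"rx": 0,"ry": 0,"rz": 0,"dx": -38,"dy": -24.5,"dz": 0,"gripper": -1},
    {"rx": 0,"ry": 0,"rz": 0,"dx": -38,"dy": -24.5,"dz": 0,"gripper": -1},
    {"rx": 0,"ry": 0,"rz": 0,"dx": -38,"dy": -24.5,"dz": 0,"gripper": -1},
    {"rx": 0,"ry": 0,"rz": 0,"dx": -38,"dy": -24.5,"dz": 0,"gripper": -1},
    {"rx": 0,"ry": 0,"rz": 0,"dx": -38,"dy": -24.5,"dz": 0,"gripper": -1},
    {"rx": 0,"ry": 0,"rz": 0,"dx": 0,"dy": 0,"dz": 12,"gripper": -1},
    {"rx": 0,"ry": 0,"rz": 0,"dx": 0,"dy": 0,"dz": 12,"gripper": -1},
    {"rx": 0,"ry": 0,"rz": 0,"dx": 0,"dy": 0,"dz": 0,"gripper": -1},
    {"rx": 0,"ry": 0,"rz": 0,"dx": 0,"dy": 0,"dz": 0,"gripper": -1}
  ],
  "grip_force": 80
}}

```text
clock: 31.55
tcp_pos: [0.5154, -0.2406, 0.3195]
orientation: [-1.389, -2.817, 0.0]
contact_force: [0.1, -0.7, -1.3]
grip_width: 0.025
gripper_force: 78.8
```

```bash
python3 - <<'E'
from h import *
p,R=tcp(); o=r.get_obs(); print(p.round(4),R.as_matrix().T.round(3).tolist(),o["joints"].round(2))
tip=p+R.apply([-.001,0,.138]); print("tip pred",tip.round(4),st(tip).round(4)); to(np.r_[ws(0,-.048,0)[:2],p[2]])
s=r.grab_frame("side");t=r.grab_frame("top");c=r.camera_info("wrist");w=r.grab_frame("wrist")
for n,im in zip(("side","top","wrist"),(s,t,w)):
    cv2.imwrite(f"pics/{n}9.png",im); print(n,"tip",proj(n,tip,c if n=="wrist" else None).round(1),"holes",proj(n,[ws(0,y,.161) for y in(-.048,-.016,.016,.048)],c if n=="wrist" else None).round(1).tolist())
cv2.imwrite("pics/c9.png",np.hstack([cv2.resize(w[120:320,170:370],(400,400)),cv2.resize(s[190:290,210:310],(400,400),interpolation=cv2.INTER_CUBIC)]))
for a,g,l in blobs(mask(t,*HSV["yellow"]),10): print("top yellow",a,g)
E
```

```text
[ 0.5154 -0.2406  0.3195] [[-0.609, 0.793, 0.001], [0.793, 0.609, -0.001], [-0.001, 0.0, -1.0]] [ 0.46  0.25 -0.17  1.72  0.05  1.17  0.94]
tip pred [ 0.5159 -0.2414  0.1815] [-0.0012 -0.0469  0.1815]
turn deg [0. 0. 0.] | shift mm in present axes [-1.  -1.7  0. ] in turned axes [-1.  -1.7  0. ]
side tip [[243.4 245. ]] holes [[243.1, 253.0], [258.6, 253.4], [274.2, 253.9], [289.9, 254.3]]
top tip [[396.5 213.6]] holes [[393.8, 214.6], [395.1, 200.3], [396.5, 186.2], [397.8, 172.1]]
wrist tip [[257.  186.9]] holes [[255.4, 181.5], [278.3, 203.6], [299.9, 224.5], [319.8, 243.9]]
top yellow 20 [357.35 179.55]
```

View pics/c9.png

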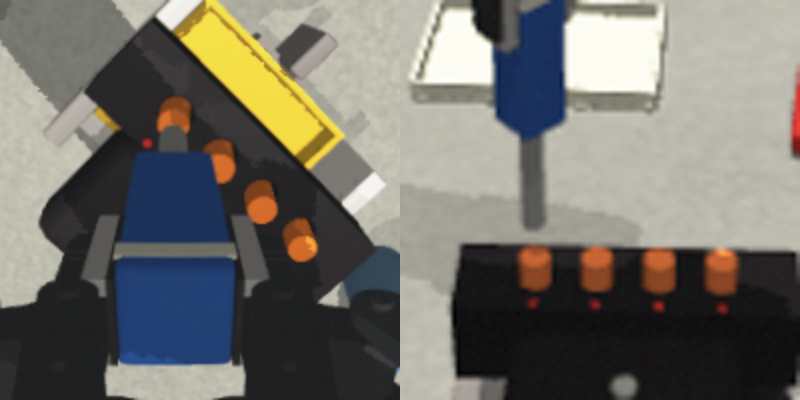

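The nose tip is just short of dowel 0 in the wrist view. In the side view it is at (243.3,247), directly over dowel 0 at (243.5,254). I make a small correction and push.

{"name": "step_arm", "arguments": {
  "moves": [
    {"rx": 0,"ry": 0,"rz": 0,"dx": 0,"dy": -1.2,"dz": 5,"gripper": -1},
    {"rx": 0,"ry": 0,"rz": 0,"dx": 0,"dy": 0,"dz": 10,"gripper": -1},
    {"rx": 0,"ry": 0,"rz": 0,"dx": 0,"dy": 0,"dz": 6,"gripper": -1},
    {"rx": 0,"ry": 0,"rz": 0,"dx": 0,"dy": 0,"dz": 6,"gripper": -1},
    {"rx": 0,"ry": 0,"rz": 0,"dx": 0,"dy": 0,"dz": 6,"gripper": -1},
    {"rx": 0,"ry": 0,"rz": 0,"dx": 0,"dy": 0,"dz": 6,"gripper": -1},
    {"rx": 0,"ry": 0,"rz": 0,"dx": 0,"dy": 0,"dz": 0,"gripper": -1}
  ],
  "grip_force": 80
}}

```text
clock: 32.58
tcp_pos: [0.514, -0.2422, 0.2793]
orientation: [-1.391, -2.815, -0.0]
contact_force: [1.6, 1.5, -3.1]
grip_width: 0.0247
gripper_force: 78.8
```

{"name": "step_arm", "arguments": {
  "moves": [
    {"rx": 0,"ry": 0,"rz": 0,"dx": 0,"dy": 0,"dz": 8,"gripper": -1},
    {"rx": 0,"ry": 0,"rz": 0,"dx": 0,"dy": 0,"dz": 8,"gripper": -1},
    {"rx": 0,"ry": 0,"rz": 0,"dx": 0,"dy": 0,"dz": 8,"gripper": -1},
    {"rx": 0,"ry": 0,"rz": 0,"dx": 0,"dy": 0,"dz": 8,"gripper": -1},
    {"rx": 0,"ry": 0,"rz": 0,"dx": 0,"dy": 0,"dz": 8,"gripper": -1},
    {"rx": 0,"ry": 0,"rz": 0,"dx": 0,"dy": 0,"dz": 8,"gripper": -1},
    {"rx": 0,"ry": 0,"rz": 0,"dx": 0,"dy": 0,"dz": 3,"gripper": -1},
    {"rx": 0,"ry": 0,"rz": 0,"dx": 0,"dy": 0,"dz": 0,"gripper": -1}
  ],
  "grip_force": 80
}}

```text
clock: 33.58
tcp_pos: [0.5134, -0.2419, 0.2281]
orientation: [-1.391, -2.813, -0.0]
contact_force: [1.3, 5.1, -3.1]
grip_width: 0.0253
gripper_force: 78.8
```

{"name": "step_arm", "arguments": {
  "moves": [
    {"rx": 0,"ry": 0,"rz": 0,"dx": 0,"dy": 0,"dz": -20,"gripper": -1},
    {"rx": 0,"ry": 0,"rz": 0,"dx": 0,"dy": 0,"dz": -25,"gripper": -1},
    {"rx": 0,"ry": 0,"rz": 0,"dx": 0,"dy": 0,"dz": -25,"gripper": -1},
    {"rx": 0,"ry": 0,"rz": 0,"dx": 0,"dy": 0,"dz": -22,"gripper": -1},
    {"rx": 0,"ry": 0,"rz": 0,"dx": -11.3,"dy": 11.3,"dz": 0,"gripper": -1},
    {"rx": 0,"ry": 0,"rz": 0,"dx": -11.3,"dy": 11.3,"dz": 0,"gripper": -1},
    {"rx": 0,"ry": 0,"rz": 0,"dx": 0,"dy": 0,"dz": 0,"gripper": -1},
    {"rx": 0,"ry": 0,"rz": 0,"dx": 0,"dy": 0,"dz": 0,"gripper": -1}
  ],
  "grip_force": 80
}}

```text
clock: 34.58
tcp_pos: [0.5454, -0.2469, 0.32]
orientation: [-1.391, -2.813, 0.001]
contact_force: [-0.2, 1.0, -1.6]
grip_width: 0.0249
gripper_force: 80.4
```

```bash
cat >> h.py <<'E'
def chk(y):
    p,R=tcp(); tip=p+R.apply([-.001,0,.138]); print("tip",st(tip).round(4)); 
    d=R.inv().apply(ws(0,y,tip[2])+SY*.0004-tip)*1e3; print("tip needs tool mm",d.round(1))
    s=r.grab_frame("side"); print("side orange",[(a,g.round(1).tolist()) for a,g,l in blobs(mask(s,(5,150,40),(16,255,255)),6)],"holes",proj("side",[ws(0,y,.161) for y in(-.048,-.016,.016,.048)]).round(0).tolist())
    c=r.camera_info("wrist"); w=r.grab_frame("wrist"); print("wrist orange",[(a,g.round(1).tolist()) for a,g,l in blobs(mask(w,(5,150,40),(16,255,255)),20)],"holes",proj("wrist",[ws(0,y,.161) for y in(-.048,-.016,.016,.048)],c).round(0).tolist())
    return s,w
E
python3 -c "
from h import *
s,w=chk(-.016);cv2.imwrite('pics/s10.png',s);cv2.imwrite('pics/w10.png',w)"
```

```text
tip [ 0.0011 -0.0167  0.182 ]
tip needs tool mm [ 0.   1.6 -0. ]
side orange [(np.int32(33), [62.6, 118.4]), (np.int32(86), [258.6, 257.0]), (np.int32(89), [274.3, 257.4]), (np.int32(89), [289.9, 257.8])] holes [[243.0, 253.0], [259.0, 253.0], [274.0, 254.0], [290.0, 254.0]]
wrist orange [(np.int32(30), [240.5, 148.6]), (np.int32(241), [260.1, 176.8]), (np.int32(268), [282.5, 199.9]), (np.int32(296), [302.6, 220.6])] holes [[234.0, 159.0], [258.0, 182.0], [281.0, 204.0], [302.0, 225.0]]
```

Dowel 0 is gone from its hole. I do dowel 1 the same way.

{"name": "step_arm", "arguments": {
  "moves": [
    {"rx": 0,"ry": 0,"rz": 0,"dx": 0,"dy": 1.6,"dz": 5,"gripper": -1},
    {"rx": 0,"ry": 0,"rz": 0,"dx": 0,"dy": 0,"dz": 10,"gripper": -1},
    {"rx": 0,"ry": 0,"rz": 0,"dx": 0,"dy": 0,"dz": 6,"gripper": -1},
    {"rx": 0,"ry": 0,"rz": 0,"dx": 0,"dy": 0,"dz": 6,"gripper": -1},
    {"rx": 0,"ry": 0,"rz": 0,"dx": 0,"dy": 0,"dz": 6,"gripper": -1},
    {"rx": 0,"ry": 0,"rz": 0,"dx": 0,"dy": 0,"dz": 6,"gripper": -1},
    {"rx": 0,"ry": 0,"rz": 0,"dx": 0,"dy": 0,"dz": 0,"gripper": -1}
  ],
  "grip_force": 80
}}

```text
clock: 35.55
tcp_pos: [0.5465, -0.2462, 0.2812]
orientation: [-1.391, -2.814, 0.001]
contact_force: [-0.3, 0.7, -1.2]
grip_width: 0.0253
gripper_force: 80.3
```

{"name": "step_arm", "arguments": {
  "moves": [
    {"rx": 0,"ry": 0,"rz": 0,"dx": 0,"dy": -0.5,"dz": 8,"gripper": -1},
    {"rx": 0,"ry": 0,"rz": 0,"dx": 0,"dy": 0,"dz": 8,"gripper": -1},
    {"rx": 0,"ry": 0,"rz": 0,"dx": 0,"dy": 0,"dz": 8,"gripper": -1},
    {"rx": 0,"ry": 0,"rz": 0,"dx": 0,"dy": 0,"dz": 8,"gripper": -1},
    {"rx": 0,"ry": 0,"rz": 0,"dx": 0,"dy": 0,"dz": 8,"gripper": -1},
    {"rx": 0,"ry": 0,"rz": 0,"dx": 0,"dy": 0,"dz": 8,"gripper": -1},
    {"rx": 0,"ry": 0,"rz": 0,"dx": 0,"dy": 0,"dz": 5,"gripper": -1},
    {"rx": 0,"ry": 0,"rz": 0,"dx": 0,"dy": 0,"dz": 0,"gripper": -1},
    {"rx": 0,"ry": 0,"rz": 0,"dx": 0,"dy": 0,"dz": -20,"gripper": -1},
    {"rx": 0,"ry": 0,"rz": 0,"dx": 0,"dy": 0,"dz": -25,"gripper": -1},
    {"rx": 0,"ry": 0,"rz": 0,"dx": 0,"dy": 0,"dz": -25,"gripper": -1},
    {"rx": 0,"ry": 0,"rz": 0,"dx": 0,"dy": 0,"dz": -22,"gripper": -1},
    {"rx": 0,"ry": 0,"rz": 0,"dx": -11.3,"dy": 11.3,"dz": 0,"gripper": -1},
    {"rx": 0,"ry": 0,"rz": 0,"dx": -11.3,"dy": 11.3,"dz": 0,"gripper": -1},
    {"rx": 0,"ry": 0,"rz": 0,"dx": 0,"dy": 0,"dz": 0,"gripper": -1},
    {"rx": 0,"ry": 0,"rz": 0,"dx": 0,"dy": 0,"dz": 0,"gripper": -1}
  ],
  "grip_force": 80
}}

```text
clock: 37.55
tcp_pos: [0.578, -0.2505, 0.3199]
orientation: [-1.391, -2.813, 0.001]
contact_force: [0.2, 0.7, -0.7]
grip_width: 0.0251
gripper_force: 80.4
```

```bash
python3 -c "
from h import *
s,w=chk(.016);cv2.imwrite('pics/s11.png',s);cv2.imwrite('pics/w11.png',w)"
```

```text
tip [0.0004 0.0161 0.1819]
tip needs tool mm [ 0.   0.5 -0. ]
side orange [(np.int32(28), [63.4, 119.2]), (np.int32(88), [274.3, 257.3]), (np.int32(90), [290.0, 257.8])] holes [[243.0, 253.0], [259.0, 253.0], [274.0, 254.0], [290.0, 254.0]]
wrist orange [(np.int32(330), [257.5, 116.6]), (np.int32(241), [258.8, 176.7]), (np.int32(255), [282.0, 199.5])] holes [[209.0, 136.0], [233.0, 159.0], [257.0, 182.0], [280.0, 204.0]]
```

Dowel 1 is gone from its hole, and an orange patch now shows in the tray. Next is dowel 2.

{"name": "step_arm", "arguments": {
  "moves": [
    {"rx": 0,"ry": 0,"rz": 0,"dx": 0,"dy": 0.3,"dz": 5,"gripper": -1},
    {"rx": 0,"ry": 0,"rz": 0,"dx": 0,"dy": 0,"dz": 10,"gripper": -1},
    {"rx": 0,"ry": 0,"rz": 0,"dx": 0,"dy": 0,"dz": 6,"gripper": -1},
    {"rx": 0,"ry": 0,"rz": 0,"dx": 0,"dy": 0,"dz": 6,"gripper": -1},
    {"rx": 0,"ry": 0,"rz": 0,"dx": 0,"dy": 0,"dz": 6,"gripper": -1},
    {"rx": 0,"ry": 0,"rz": 0,"dx": 0,"dy": 0,"dz": 6,"gripper": -1},
    {"rx": 0,"ry": 0,"rz": 0,"dx": 0,"dy": 0,"dz": 0,"gripper": -1}
  ],
  "grip_force": 80
}}

```text
clock: 38.52
tcp_pos: [0.5781, -0.2504, 0.2811]
orientation: [-1.391, -2.814, 0.001]
contact_force: [0.6, 0.6, -2.9]
grip_width: 0.025
gripper_force: 80.3
```

{"name": "step_arm", "arguments": {
  "moves": [
    {"rx": 0,"ry": 0,"rz": 0,"dx": 0,"dy": 0,"dz": 8,"gripper": -1},
    {"rx": 0,"ry": 0,"rz": 0,"dx": 0,"dy": 0,"dz": 8,"gripper": -1},
    {"rx": 0,"ry": 0,"rz": 0,"dx": 0,"dy": 0,"dz": 8,"gripper": -1},
    {"rx": 0,"ry": 0,"rz": 0,"dx": 0,"dy": 0,"dz": 8,"gripper": -1},
    {"rx": 0,"ry": 0,"rz": 0,"dx": 0,"dy": 0,"dz": 8,"gripper": -1},
    {"rx": 0,"ry": 0,"rz": 0,"dx": 0,"dy": 0,"dz": 8,"gripper": -1},
    {"rx": 0,"ry": 0,"rz": 0,"dx": 0,"dy": 0,"dz": 5,"gripper": -1},
    {"rx": 0,"ry": 0,"rz": 0,"dx": 0,"dy": 0,"dz": 0,"gripper": -1},
    {"rx": 0,"ry": 0,"rz": 0,"dx": 0,"dy": 0,"dz": -20,"gripper": -1},
    {"rx": 0,"ry": 0,"rz": 0,"dx": 0,"dy": 0,"dz": -25,"gripper": -1},
    {"rx": 0,"ry": 0,"rz": 0,"dx": 0,"dy": 0,"dz": -25,"gripper": -1},
    {"rx": 0,"ry": 0,"rz": 0,"dx": 0,"dy": 0,"dz": -22,"gripper": -1},
    {"rx": 0,"ry": 0,"rz": 0,"dx": -11.3,"dy": 11.3,"dz": 0,"gripper": -1},
    {"rx": 0,"ry": 0,"rz": 0,"dx": -11.3,"dy": 11.3,"dz": 0,"gripper": -1},
    {"rx": 0,"ry": 0,"rz": 0,"dx": 0,"dy": 0,"dz": 0,"gripper": -1},
    {"rx": 0,"ry": 0,"rz": 0,"dx": 0,"dy": 0,"dz": 0,"gripper": -1}
  ],
  "grip_force": 80
}}

```text
clock: 40.52
tcp_pos: [0.6094, -0.2554, 0.3209]
orientation: [-1.393, -2.814, 0.002]
contact_force: [0.2, -1.0, -1.6]
grip_width: 0.0249
gripper_force: 80.4
```

```bash
python3 -c "
from h import *
s,w=chk(.048);cv2.imwrite('pics/s12.png',s);cv2.imwrite('pics/w12.png',w)"
```

```text
tip [0.0013 0.048  0.1829]
tip needs tool mm [ 0.7  1.2 -0. ]
side orange [(np.int32(30), [63.2, 119.4]), (np.int32(88), [289.9, 257.8])] holes [[243.0, 253.0], [259.0, 253.0], [274.0, 254.0], [290.0, 254.0]]
wrist orange [(np.int32(326), [240.7, 99.4]), (np.int32(321), [265.8, 123.4]), (np.int32(249), [259.5, 176.1])] holes [[186.0, 112.0], [210.0, 135.0], [234.0, 158.0], [257.0, 181.0]]
```

Dowel 2 is gone from its hole. Dowel 3 is the last.

{"name": "step_arm", "arguments": {
  "moves": [
    {"rx": 0,"ry": 0,"rz": 0,"dx": 0.5,"dy": 1,"dz": 5,"gripper": -1},
    {"rx": 0,"ry": 0,"rz": 0,"dx": 0,"dy": 0,"dz": 10,"gripper": -1},
    {"rx": 0,"ry": 0,"rz": 0,"dx": 0,"dy": 0,"dz": 6,"gripper": -1},
    {"rx": 0,"ry": 0,"rz": 0,"dx": 0,"dy": 0,"dz": 6,"gripper": -1},
    {"rx": 0,"ry": 0,"rz": 0,"dx": 0,"dy": 0,"dz": 6,"gripper": -1},
    {"rx": 0,"ry": 0,"rz": 0,"dx": 0,"dy": 0,"dz": 6,"gripper": -1},
    {"rx": 0,"ry": 0,"rz": 0,"dx": 0,"dy": 0,"dz": 0,"gripper": -1}
  ],
  "grip_force": 80
}}

```text
clock: 41.5
tcp_pos: [0.6102, -0.2538, 0.281]
orientation: [-1.391, -2.814, 0.002]
contact_force: [0.3, -0.0, -1.7]
grip_width: 0.0252
gripper_force: 80.4
```

{"name": "step_arm", "arguments": {
  "moves": [
    {"rx": 0,"ry": 0,"rz": 0,"dx": 0,"dy": -0.5,"dz": 8,"gripper": -1},
    {"rx": 0,"ry": 0,"rz": 0,"dx": 0,"dy": 0,"dz": 8,"gripper": -1},
    {"rx": 0,"ry": 0,"rz": 0,"dx": 0,"dy": 0,"dz": 8,"gripper": -1},
    {"rx": 0,"ry": 0,"rz": 0,"dx": 0,"dy": 0,"dz": 8,"gripper": -1},
    {"rx": 0,"ry": 0,"rz": 0,"dx": 0,"dy": 0,"dz": 8,"gripper": -1},
    {"rx": 0,"ry": 0,"rz": 0,"dx": 0,"dy": 0,"dz": 8,"gripper": -1},
    {"rx": 0,"ry": 0,"rz": 0,"dx": 0,"dy": 0,"dz": 5,"gripper": -1},
    {"rx": 0,"ry": 0,"rz": 0,"dx": 0,"dy": 0,"dz": 0,"gripper": -1},
    {"rx": 0,"ry": 0,"rz": 0,"dx": 0,"dy": 0,"dz": -20,"gripper": -1},
    {"rx": 0,"ry": 0,"rz": 0,"dx": 0,"dy": 0,"dz": -25,"gripper": -1},
    {"rx": 0,"ry": 0,"rz": 0,"dx": 0,"dy": 0,"dz": -25,"gripper": -1},
    {"rx": 0,"ry": 0,"rz": 0,"dx": 0,"dy": 0,"dz": -25,"gripper": -1},
    {"rx": 0,"ry": 0,"rz": 0,"dx": 0,"dy": 0,"dz": -20,"gripper": -1},
    {"rx": 0,"ry": 0,"rz": 0,"dx": 40,"dy": 25,"dz": 0,"gripper": -1},
    {"rx": 0,"ry": 0,"rz": 0,"dx": 40,"dy": 25,"dz": 0,"gripper": -1},
    {"rx": 0,"ry": 0,"rz": 0,"dx": 40,"dy": 10,"dz": 0,"gripper": -1},
    {"rx": 0,"ry": 0,"rz": 0,"dx": 40,"dy": 10,"dz": 0,"gripper": -1},
    {"rx": 0,"ry": 0,"rz": 0,"dx": 0,"dy": 0,"dz": 0,"gripper": -1},
    {"rx": 0,"ry": 0,"rz": 0,"dx": 0,"dy": 0,"dz": 0,"gripper": -1}
  ],
  "grip_force": 80
}}

```text
clock: 43.88
tcp_pos: [0.5693, -0.086, 0.3459]
orientation: [1.394, 2.813, -0.002]
contact_force: [0.2, -0.3, -0.9]
grip_width: 0.025
gripper_force: 80.4
```

```bash
python3 - <<'E'
from h import *
p,R=tcp(); print(p.round(4),r.get_obs()["grip_width"])
s=r.grab_frame("side");t=r.grab_frame("top");c=r.camera_info("wrist");w=r.grab_frame("wrist")
for n,im in(("side",s),("top",t),("wrist",w)):
    print(n,[(a,g.round(1).tolist()) for a,g,l in blobs(mask(im,(5,150,40),(16,255,255)),8)])
a,g,l=max(blobs(mask(t,*HSV["yellow"]),10),key=lambda b:b[0]); print("yellow",a,g)
cv2.imwrite("pics/c13.png",np.hstack([cv2.resize(t[150:250,320:460],(420,300),interpolation=cv2.INTER_CUBIC),cv2.resize(w,(380,300))]))
# route: upright pose above the rest
T=frame(-PZ,PX); print("upright over rest"); to(np.r_[.464,.3888,p[2]],down(127.4))
E
```

```text
[ 0.5693 -0.086   0.3459] 0.02503427669517727
side [(np.int32(32), [62.8, 118.5])]
top []
wrist [(np.int32(246), [195.6, 206.9]), (np.int32(150), [174.2, 209.5]), (np.int32(246), [217.2, 226.0])]Traceback (most recent call last):
  File "<stdin>", line 6, in <module>
ValueError: max() iterable argument is empty
```

```bash
python3 - <<'E'
from h import *
p,R=tcp(); c=r.camera_info("wrist");w=r.grab_frame("wrist");cv2.imwrite("pics/w13.png",w)
for a,g,l in blobs(mask(w,(5,150,40),(16,255,255)),8):
    ys=np.argwhere(l)[:,::-1]; b=cv2.boxPoints(cv2.minAreaRect(ys.astype(np.float32))); print(a,g.round(1),[(st(q)*1e3).round(0)[:2].tolist() for q in cast("wrist",b,.015,c)])
f=lambda x,y,z:proj("wrist",[ws(x,y,z)],c)[0].round(0)
print("block front bottom",f(-.025,-.08,.095),f(-.025,.08,.095),"tray corners",f(-.057,-.07,.034),f(-.057,.07,.034))
cv2.imwrite("pics/c13.png",cv2.resize(w[150:290,120:310],(760,560),interpolation=cv2.INTER_CUBIC))
to(np.r_[.464,.3888,p[2]],down(127.4))
E
```

```text
249 [195.6 207.2] [[-4.0, -27.0], [-52.0, -38.0], [-55.0, -23.0], [-8.0, -12.0]]
150 [174.2 209.8] [[15.0, -54.0], [-15.0, -57.0], [-17.0, -41.0], [13.0, -38.0]]
243 [217.  226.3] [[-12.0, 5.0], [-57.0, 24.0], [-49.0, 40.0], [-3.0, 21.0]]
block front bottom [152. 202.] [237. 275.] tray corners [183. 180.] [248. 239.]
turn deg [-0.  -0.  -0.2] | shift mm in present axes [ 4.414e+02  2.036e+02 -3.000e-01] in turned axes [ 4.409e+02  2.048e+02 -2.000e-01]
```

View pics/c13.png

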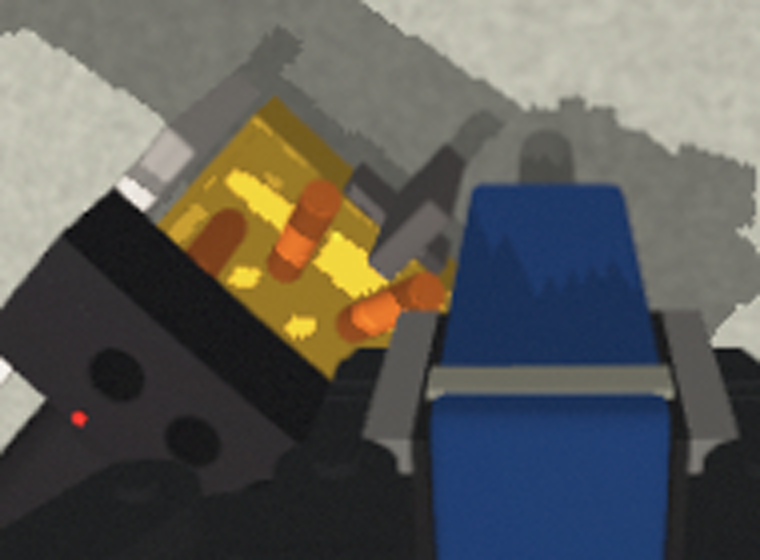

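The wrist view shows three dowels lying in the tray and empty holes. The fourth is hidden behind the finger, so I shift sideways on the way back and count again.

{"name": "step_arm", "arguments": {
  "moves": [
    {"rx": 0,"ry": 0,"rz": 0,"dx": 0,"dy": 40,"dz": 0,"gripper": -1},
    {"rx": 0,"ry": 0,"rz": 0,"dx": 0,"dy": 40,"dz": 0,"gripper": -1},
    {"rx": 0,"ry": 0,"rz": 0,"dx": 0,"dy": 0,"dz": 0,"gripper": -1}
  ],
  "grip_force": 80
}}

```text
clock: 44.45
tcp_pos: [0.634, -0.0333, 0.3433]
orientation: [-1.387, -2.816, -0.002]
contact_force: [-0.7, 0.6, -0.8]
grip_width: 0.0251
gripper_force: 80.5
```

```bash
python3 - <<'E'
from h import *
p,R=tcp(); c=r.camera_info("wrist");w=r.grab_frame("wrist");cv2.imwrite("pics/w14.png",w)
for a,g,l in blobs(mask(w,(5,150,40),(16,255,255)),5):
    ys=np.argwhere(l)[:,::-1]; b=cv2.boxPoints(cv2.minAreaRect(ys.astype(np.float32))); print(a,g.round(1),[(st(q)*1e3).round(0)[:2].tolist() for q in cast("wrist",b,.015,c)])
f=lambda x,y,z:proj("wrist",[ws(x,y,z)],c)[0].round(0)
hs=cv2.cvtColor(w,cv2.COLOR_BGR2HSV)
for y in(-.048,-.016,.016,.048): q=f(0,y,.145).astype(int); print("hole px",q,hs[q[1],q[0]].tolist(), f(0,y,.01))
t=r.grab_frame("top")
for a,g,l in blobs(mask(t,(5,150,40),(16,255,255)),4): print("top orange",a,g.round(1),(st(cast("top",g,.015)[0])*1e3).round(0))
for a,g,l in blobs(mask(t,*HSV["yellow"]),4): print("top yellow",a,g.round(1))
E
```

```text
219 [145.5 208.5] [[-1.0, -25.0], [-44.0, -43.0], [-53.0, -29.0], [-10.0, -11.0]]
187 [125.2 212.4] [[26.0, -61.0], [-18.0, -54.0], [-16.0, -38.0], [28.0, -45.0]]
205 [166.6 227.5] [[-9.0, 8.0], [-52.0, 19.0], [-47.0, 34.0], [-3.0, 23.0]]
176 [166.8 251.1] [[30.0, 46.0], [-13.0, 38.0], [-16.0, 54.0], [27.0, 62.0]]
hole px [ 91 243] [60, 12, 22] [129. 210.]
hole px [108 259] [140, 32, 24] [142. 222.]
hole px [126 275] [105, 23, 22] [155. 235.]
hole px [144 290] [110, 23, 33] [169. 247.]
```

All four dowels lie in the tray and the holes are dark. I go back to the rest.

{"name": "step_arm", "arguments": {
  "moves": [
    {"rx": 0,"ry": 0,"rz": 0,"dx": 44,"dy": 12,"dz": 0,"gripper": -1},
    {"rx": 0,"ry": 0,"rz": 0,"dx": 44,"dy": 12,"dz": 0,"gripper": -1},
    {"rx": 0,"ry": 0,"rz": 0,"dx": 44,"dy": 12,"dz": 0,"gripper": -1},
    {"rx": 0,"ry": 0,"rz": 0,"dx": 44,"dy": 12,"dz": 0,"gripper": -1},
    {"rx": 0,"ry": 0,"rz": 0,"dx": 44,"dy": 12,"dz": 0,"gripper": -1},
    {"rx": 0,"ry": 0,"rz": 0,"dx": 44,"dy": 12,"dz": 0,"gripper": -1},
    {"rx": 0,"ry": 0,"rz": 0,"dx": 44,"dy": 12,"dz": 0,"gripper": -1},
    {"rx": 0,"ry": 0,"rz": 0,"dx": 44,"dy": 12,"dz": 0,"gripper": -1},
    {"rx": 0,"ry": 0,"rz": 0,"dx": 44,"dy": 12,"dz": 0,"gripper": -1},
    {"rx": 0,"ry": 0,"rz": 0,"dx": 42,"dy": 14,"dz": 0,"gripper": -1},
    {"rx": 0,"ry": -9,"rz": 0,"dx": 0,"dy": 0,"dz": 0,"gripper": -1},
    {"rx": 0,"ry": -9,"rz": 0,"dx": 0,"dy": 0,"dz": 0,"gripper": -1},
    {"rx": 0,"ry": -9,"rz": 0,"dx": 0,"dy": 0,"dz": 0,"gripper": -1},
    {"rx": 0,"ry": -9,"rz": 0,"dx": 0,"dy": 0,"dz": 0,"gripper": -1},
    {"rx": 0,"ry": -9,"rz": 0,"dx": 0,"dy": 0,"dz": 0,"gripper": -1},
    {"rx": 0,"ry": 0,"rz": 0,"dx": 0,"dy": 0,"dz": 0,"gripper": -1},
    {"rx": 0,"ry": 0,"rz": 0,"dx": 0,"dy": 0,"dz": 0,"gripper": -1}
  ],
  "grip_force": 80
}}

```text
clock: 46.68
tcp_pos: [0.4645, 0.3853, 0.345]
orientation: [1.069, 2.154, -0.44]
contact_force: [-0.8, 0.3, -1.1]
grip_width: 0.0248
gripper_force: 80.6
```

```bash
python3 - <<'E'
from h import *
p,R=tcp(); print(p.round(4),inpk(p).round(4),r.get_obs()["joints"].round(2))
to(pk(-.076,0,.050),frame(-PZ,PX))
E
```

```text
[0.4645 0.3853 0.345 ] [-0.1901 -0.0023  0.1876] [-0.87  0.46 -0.36  1.6   0.79  1.63 -0.75]
turn deg [-0.  -0.2 -0.1] | shift mm in present axes [137.3   2.2 114.5] in turned axes [137.6   2.3 114.1]
```

{"name": "step_arm", "arguments": {
  "moves": [
    {"rx": 0,"ry": -0.2,"rz": -0.1,"dx": 20,"dy": 2.2,"dz": 29,"gripper": -1},
    {"rx": 0,"ry": 0,"rz": 0,"dx": 30,"dy": 0,"dz": 29,"gripper": -1},
    {"rx": 0,"ry": 0,"rz": 0,"dx": 30,"dy": 0,"dz": 29,"gripper": -1},
    {"rx": 0,"ry": 0,"rz": 0,"dx": 30,"dy": 0,"dz": 27,"gripper": -1},
    {"rx": 0,"ry": 0,"rz": 0,"dx": 20,"dy": 0,"dz": 0,"gripper": -1},
    {"rx": 0,"ry": 0,"rz": 0,"dx": 0,"dy": 0,"dz": 0,"gripper": -1},
    {"rx": 0,"ry": 0,"rz": 0,"dx": 0,"dy": 0,"dz": 0,"gripper": -1}
  ],
  "grip_force": 80
}}

```text
clock: 47.55
tcp_pos: [0.459, 0.3971, 0.1738]
orientation: [1.063, 2.151, -0.44]
contact_force: [-0.3, 0.2, -1.6]
grip_width: 0.0251
gripper_force: 80.5
```

```bash
python3 - <<'E'
from h import *
p,R=tcp(); print(p.round(4),inpk(p).round(4))
to(pk(-.076,-.0002,.006),frame(-PZ,PX))
s=r.grab_frame("side"); print([(a,g.round(1).tolist()) for a,g,l in blobs(mask(s,*HSV["blue"]),20)], proj("side",[p+R.apply([-.001,0,x]) for x in(.03,.073)]).round(1).tolist())
E
```

```text
[0.459  0.3971 0.1738] [-0.078   0.0005  0.0575]
turn deg [0.1 0.1 0. ] | shift mm in present axes [51.5 -0.6  1.9] in turned axes [51.5 -0.7  2. ]
[(np.int32(160), [223.2, 137.0]), (np.int32(502), [166.8, 308.9])] [[222.3, 134.8], [228.2, 145.6]]
```

Consistent with the grasp. I lower it into the pocket.

{"name": "step_arm", "arguments": {
  "moves": [
    {"rx": 0,"ry": 0,"rz": 0,"dx": 15,"dy": -0.6,"dz": 0,"gripper": -1},
    {"rx": 0,"ry": 0,"rz": 0,"dx": 15,"dy": 0,"dz": 0,"gripper": -1},
    {"rx": 0,"ry": 0,"rz": 0,"dx": 12,"dy": 0,"dz": 0,"gripper": -1},
    {"rx": 0,"ry": 0,"rz": 0,"dx": 7,"dy": 0,"dz": 0,"gripper": -1},
    {"rx": 0,"ry": 0,"rz": 0,"dx": 3,"dy": 0,"dz": 0,"gripper": -1},
    {"rx": 0,"ry": 0,"rz": 0,"dx": 0,"dy": 0,"dz": 0,"gripper": -1}
  ],
  "grip_force": 80
}}

```text
clock: 48.35
tcp_pos: [0.4356, 0.425, 0.1349]
orientation: [1.061, 2.151, -0.444]
contact_force: [-0.4, -0.4, -1.1]
grip_width: 0.0253
gripper_force: 80.5
```

```bash
python3 - <<'E'
from h import *
p,R=tcp(); print(inpk(p).round(4),R.inv().apply(r.get_obs()["contact_force"]).round(1))
to(pk(-.0708,-.0002,.0011),frame(-PZ,PX))
E
```

```text
[-0.0762 -0.0013  0.0043] [ 0.7 -0.6  0.8]
turn deg [0.  0.2 0.2] | shift mm in present axes [3.2 1.1 5.4] in turned axes [3.2 1.1 5.4]
```

{"name": "step_arm", "arguments": {
  "moves": [
    {"rx": 0,"ry": 0.2,"rz": 0.2,"dx": 1.5,"dy": 1,"dz": 0,"gripper": -1},
    {"rx": 0,"ry": 0,"rz": 0,"dx": 1,"dy": 0,"dz": 1,"gripper": -1},
    {"rx": 0,"ry": 0,"rz": 0,"dx": 0,"dy": 0,"dz": 2,"gripper": -1},
    {"rx": 0,"ry": 0,"rz": 0,"dx": 0,"dy": 0,"dz": 2,"gripper": -1},
    {"rx": 0,"ry": 0,"rz": 0,"dx": 0,"dy": 0,"dz": 0,"gripper": -1}
  ],
  "grip_force": 80
}}

```text
clock: 48.98
tcp_pos: [0.4375, 0.424, 0.1296]
orientation: [1.066, 2.152, -0.441]
contact_force: [0.2, 0.2, -2.6]
grip_width: 0.0251
gripper_force: 80.8
```

```bash
python3 - <<'E'
from h import *
p,R=tcp(); print(inpk(p).round(4),R.inv().apply(r.get_obs()["contact_force"]).round(1))
to(pk(-.0708,-.0002,.0011),frame(-PZ,PX))
E
```

```text
[-0.0711 -0.0004  0.0019] [1.9 0.3 1.8]
turn deg [ 0. -0. -0.] | shift mm in present axes [0.8 0.2 0.3] in turned axes [0.8 0.2 0.3]
```

{"name": "step_arm", "arguments": {
  "moves": [
    {"rx": 0,"ry": 0,"rz": 0,"dx": 0.7,"dy": 0,"dz": 1,"gripper": -1},
    {"rx": 0,"ry": 0,"rz": 0,"dx": 0,"dy": 0,"dz": 0,"gripper": -1},
    {"rx": 0,"ry": 0,"rz": 0,"dx": 0,"dy": 0,"dz": 0,"gripper": 0.2},
    {"rx": 0,"ry": 0,"rz": 0,"dx": 0,"dy": 0,"dz": 0,"gripper": 0.2},
    {"rx": 0,"ry": 0,"rz": 0,"dx": 0,"dy": 0,"dz": 0,"gripper": 0.2},
    {"rx": 0,"ry": 0,"rz": 0,"dx": 0,"dy": 0,"dz": 0,"gripper": 0.2},
    {"rx": 0,"ry": 0,"rz": 0,"dx": 0,"dy": 0,"dz": -10,"gripper": 0.2},
    {"rx": 0,"ry": 0,"rz": 0,"dx": 0,"dy": 0,"dz": -25,"gripper": 0.2},
    {"rx": 0,"ry": 0,"rz": 0,"dx": 0,"dy": 0,"dz": -30,"gripper": 0.2},
    {"rx": 0,"ry": 0,"rz": 0,"dx": 0,"dy": 0,"dz": -30,"gripper": 0.2},
    {"rx": 0,"ry": 0,"rz": 0,"dx": 0,"dy": 0,"dz": 0,"gripper": 0.2}
  ],
  "grip_force": 60
}}

```text
clock: 50.35
tcp_pos: [0.3953, 0.4802, 0.1973]
orientation: [1.065, 2.156, -0.434]
contact_force: [0.3, 0.5, -0.5]
grip_width: 0.0511
gripper_force: 0.0
```

```bash
python3 - <<'E'
from h import *
p,R=tcp(); print(p.round(3),inpk(p).round(4))
s=r.grab_frame("side"); print([(a,g.round(1).tolist()) for a,g,l in blobs(mask(s,*HSV["blue"]),20)])
E
```

```text
[0.395 0.48  0.197] [-1.686e-01  1.000e-04  0.000e+00]
[(np.int32(155), [217.3, 144.5]), (np.int32(501), [166.8, 308.9])]
```

The drift is seated again, with the blob back at (217.3,144.5). I go around to the top grasp.

{"name": "step_arm", "arguments": {
  "moves": [
    {"rx": 0,"ry": 0,"rz": 0,"dx": -33,"dy": 0,"dz": 0,"gripper": 0.2},
    {"rx": 0,"ry": 0,"rz": 0,"dx": -33,"dy": 0,"dz": 0,"gripper": 0.2},
    {"rx": 0,"ry": 0,"rz": 0,"dx": -33,"dy": 0,"dz": 0,"gripper": 0.2},
    {"rx": 0,"ry": 0,"rz": 0,"dx": -37,"dy": 0,"dz": 0,"gripper": 0.2},
    {"rx": 0,"ry": 0,"rz": 0,"dx": 0,"dy": 0,"dz": 40,"gripper": 0.2},
    {"rx": 0,"ry": 0,"rz": 0,"dx": 0,"dy": 0,"dz": 42,"gripper": 0.2},
    {"rx": 0,"ry": 0,"rz": 0,"dx": 0,"dy": 0,"dz": 41,"gripper": 0.2},
    {"rx": 0,"ry": 10,"rz": 0,"dx": 0,"dy": 0,"dz": 0,"gripper": 0.2},
    {"rx": 0,"ry": 10,"rz": 0,"dx": 0,"dy": 0,"dz": 0,"gripper": 0.2},
    {"rx": 0,"ry": 10,"rz": 0,"dx": 0,"dy": 0,"dz": 0,"gripper": 0.2},
    {"rx": 0,"ry": 10,"rz": 0,"dx": 0,"dy": 0,"dz": 0,"gripper": 0.2},
    {"rx": 0,"ry": 10,"rz": 0,"dx": 0,"dy": 0,"dz": 0,"gripper": 0.2},
    {"rx": 0,"ry": 10,"rz": 0,"dx": 0,"dy": 0,"dz": 0,"gripper": 0.2},
    {"rx": 0,"ry": 10,"rz": 0,"dx": 0,"dy": 0,"dz": 0,"gripper": 0.2},
    {"rx": 0,"ry": 10,"rz": 0,"dx": 0,"dy": 0,"dz": 0,"gripper": 0.2},
    {"rx": 0,"ry": 10,"rz": 0,"dx": 0,"dy": 0,"dz": 0,"gripper": 0.2},
    {"rx": 0,"ry": 0,"rz": 0,"dx": 0,"dy": 0,"dz": 0,"gripper": 0.2},
    {"rx": 0,"ry": 0,"rz": 0,"dx": 0,"dy": 0,"dz": 0,"gripper": 0.2}
  ]
}}

```text
clock: 52.65
tcp_pos: [0.507, 0.3321, 0.2048]
orientation: [-1.065, -2.153, -0.44]
contact_force: [0.6, 0.7, -0.3]
grip_width: 0.0518
gripper_force: 0.0
```

```bash
python3 - <<'E'
from h import *
p,R=tcp(); print(p.round(3),inpk(p).round(4),r.get_obs()["joints"].round(2))
to(pk(-.0455,-.0005,.0166),frame(-PX,-PZ))
E
```

```text
[0.507 0.332 0.205] [-0.0428 -0.0008  0.1365] [ 0.21  0.74 -0.82  1.67 -0.29  1.08  0.31]
turn deg [-0.   0.1  0. ] | shift mm in present axes [  2.9   0.4 119.9] in turned axes [  2.7   0.3 119.9]
```

{"name": "step_arm", "arguments": {
  "moves": [
    {"rx": 0,"ry": 0.1,"rz": 0,"dx": 3,"dy": 0.4,"dz": 30,"gripper": 0.2},
    {"rx": 0,"ry": 0,"rz": 0,"dx": 0,"dy": 0,"dz": 35,"gripper": 0.2},
    {"rx": 0,"ry": 0,"rz": 0,"dx": 0,"dy": 0,"dz": 30,"gripper": 0},
    {"rx": 0,"ry": 0,"rz": 0,"dx": 0,"dy": 0,"dz": 15,"gripper": 0},
    {"rx": 0,"ry": 0,"rz": 0,"dx": 0,"dy": 0,"dz": 9,"gripper": 0},
    {"rx": 0,"ry": 0,"rz": 0,"dx": 0,"dy": 0,"dz": 0,"gripper": 0},
    {"rx": 0,"ry": 0,"rz": 0,"dx": 0,"dy": 0,"dz": 0,"gripper": -1},
    {"rx": 0,"ry": 0,"rz": 0,"dx": 0,"dy": 0,"dz": 0,"gripper": -1},
    {"rx": 0,"ry": 0,"rz": 0,"dx": 0,"dy": 0,"dz": 0,"gripper": -1},
    {"rx": 0,"ry": 0,"rz": 0,"dx": 0,"dy": 0,"dz": 0,"gripper": -1}
  ],
  "grip_force": 60
}}

```text
clock: 53.9
tcp_pos: [0.4568, 0.4003, 0.1236]
orientation: [-1.066, -2.15, -0.445]
contact_force: [-0.1, -4.7, 6.6]
grip_width: 0.0248
gripper_force: 59.6
```

```bash
python3 - <<'E'
from h import *
p,R=tcp(); o=r.get_obs();print(p.round(3),inpk(p).round(4),R.inv().apply(o["contact_force"]).round(1),o["grip_width"],o["gripper_force"])
E
```

```text
[0.457 0.4   0.124] [-0.0452  0.0006  0.0193] [ 2.1 -2.9 -7.2] 0.02475572547953247 59.56634223461151
```

{"name": "step_arm", "arguments": {
  "moves": [
    {"rx": 0,"ry": 0,"rz": 0,"dx": 1,"dy": 0,"dz": -8,"gripper": -1},
    {"rx": 0,"ry": 0,"rz": 0,"dx": 0,"dy": 0,"dz": -15,"gripper": -1},
    {"rx": 0,"ry": 0,"rz": 0,"dx": 0,"dy": 0,"dz": -25,"gripper": -1},
    {"rx": 0,"ry": 0,"rz": 0,"dx": 0,"dy": 0,"dz": -40,"gripper": -1},
    {"rx": 0,"ry": 0,"rz": 0,"dx": 0,"dy": 0,"dz": -40,"gripper": -1},
    {"rx": 0,"ry": 0,"rz": 0,"dx": 0,"dy": 0,"dz": -40,"gripper": -1},
    {"rx": 0,"ry": 0,"rz": 0,"dx": 0,"dy": 0,"dz": 0,"gripper": -1},
    {"rx": 0,"ry": 0,"rz": 0,"dx": 0,"dy": 0,"dz": 0,"gripper": -1}
  ],
  "grip_force": 60
}}

```text
clock: 54.9
tcp_pos: [0.527, 0.3063, 0.2419]
orientation: [-1.064, -2.15, -0.443]
contact_force: [-0.3, -0.3, -2.5]
grip_width: 0.0247
gripper_force: 58.9
```

```bash
python3 - <<'E'
from h import *
p,R=tcp(); o=r.get_obs();print(p.round(3),o["grip_width"])
to(np.array([.511,.171,.25]),down(174.6))
t=r.grab_frame("top"); hs=cv2.cvtColor(t,cv2.COLOR_BGR2HSV)
for a,g,l in blobs(mask(t,*HSV["yellow"]),60):
    q=np.argwhere(l)[:,::-1]; b=cv2.boxPoints(cv2.minAreaRect(q.astype(np.float32))); print("yellow",a,[(st(x)*1e3).round(0)[:2].tolist() for x in cast("top",b,.034)])
E
```

```text
[0.527 0.306 0.242] 0.02473988915288587
turn deg [ 18.6 -42.5 -44.8] | shift mm in present axes [-63.3 -94.8 -75.1] in turned axes [   3.2 -136.2   -8.1]
```

{"name": "step_arm", "arguments": {
  "moves": [
    {"rx": 2.66,"ry": -6.07,"rz": -6.4,"dx": 0,"dy": 0,"dz": 0,"gripper": -1},
    {"rx": 2.66,"ry": -6.07,"rz": -6.4,"dx": 0,"dy": 0,"dz": 0,"gripper": -1},
    {"rx": 2.66,"ry": -6.07,"rz": -6.4,"dx": 0,"dy": 0,"dz": 0,"gripper": -1},
    {"rx": 2.66,"ry": -6.07,"rz": -6.4,"dx": 0,"dy": 0,"dz": 0,"gripper": -1},
    {"rx": 2.66,"ry": -6.07,"rz": -6.4,"dx": 0,"dy": 0,"dz": 0,"gripper": -1},
    {"rx": 2.66,"ry": -6.07,"rz": -6.4,"dx": 0,"dy": 0,"dz": 0,"gripper": -1},
    {"rx": 2.66,"ry": -6.07,"rz": -6.4,"dx": 0,"dy": 0,"dz": 0,"gripper": -1},
    {"rx": 0,"ry": 0,"rz": 0,"dx": 1,"dy": -45,"dz": 0,"gripper": -1},
    {"rx": 0,"ry": 0,"rz": 0,"dx": 1,"dy": -45,"dz": 0,"gripper": -1},
    {"rx": 0,"ry": 0,"rz": 0,"dx": 1,"dy": -46,"dz": 0,"gripper": -1},
    {"rx": 0,"ry": 0,"rz": 0,"dx": 0,"dy": 0,"dz": 40,"gripper": -1},
    {"rx": 0,"ry": 0,"rz": 0,"dx": 0,"dy": 0,"dz": 40,"gripper": -1},
    {"rx": 0,"ry": 0,"rz": 0,"dx": 0,"dy": 0,"dz": 40,"gripper": -1},
    {"rx": 0,"ry": 0,"rz": 0,"dx": 0,"dy": 0,"dz": 30,"gripper": -1},
    {"rx": 0,"ry": 0,"rz": 0,"dx": 0,"dy": 0,"dz": 30,"gripper": -1},
    {"rx": 0,"ry": 0,"rz": 0,"dx": 0,"dy": 0,"dz": 0,"gripper": -1},
    {"rx": 0,"ry": 0,"rz": 0,"dx": 0,"dy": 0,"dz": 0,"gripper": -1}
  ],
  "grip_force": 60
}}

```text
clock: 57.08
tcp_pos: [0.5116, 0.1724, 0.0627]
orientation: [0.145, 3.138, 0.002]
contact_force: [0.1, 0.2, -1.1]
grip_width: 0.0246
gripper_force: 59.1
```

```bash
python3 - <<'E'
from h import *
p,R=tcp(); o=r.get_obs();print(p.round(4),R.as_matrix().T.round(3).tolist(),o["grip_width"],o["contact_force"])
to(np.array([.511,.171,.036]),down(174.6))
E
```

```text
[0.5116 0.1724 0.0627] [[-0.996, 0.092, -0.0], [0.092, 0.996, 0.001], [0.0, 0.001, -1.0]] 0.024633456389463695 [ 0.14550631  0.18875837 -1.11332529]
turn deg [0.1 0.  0.1] | shift mm in present axes [ 0.4 -1.5 26.7] in turned axes [ 0.4 -1.5 26.7]
```

{"name": "step_arm", "arguments": {
  "moves": [
    {"rx": 0,"ry": 0,"rz": 0,"dx": 0,"dy": -1,"dz": 12,"gripper": -1},
    {"rx": 0,"ry": 0,"rz": 0,"dx": 0,"dy": 0,"dz": 10,"gripper": -1},
    {"rx": 0,"ry": 0,"rz": 0,"dx": 0,"dy": 0,"dz": 3,"gripper": -1},
    {"rx": 0,"ry": 0,"rz": 0,"dx": 0,"dy": 0,"dz": 2,"gripper": -1},
    {"rx": 0,"ry": 0,"rz": 0,"dx": 0,"dy": 0,"dz": 0,"gripper": -1}
  ],
  "grip_force": 60
}}

```text
clock: 57.7
tcp_pos: [0.5118, 0.1706, 0.035]
orientation: [0.147, 3.138, 0.001]
contact_force: [0.5, 0.6, -2.0]
grip_width: 0.0248
gripper_force: 59.2
```

{"name": "step_arm", "arguments": {
  "moves": [
    {"rx": 0,"ry": 0,"rz": 0,"dx": 0,"dy": 0,"dz": 1,"gripper": -1},
    {"rx": 0,"ry": 0,"rz": 0,"dx": 0,"dy": 0,"dz": 1,"gripper": -1},
    {"rx": 0,"ry": 0,"rz": 0,"dx": 0,"dy": 0,"dz": 0,"gripper": -1}
  ],
  "grip_force": 60
}}

```text
clock: 58.08
tcp_pos: [0.512, 0.1707, 0.034]
orientation: [0.147, 3.137, 0.0]
contact_force: [-2.9, -1.9, 9.4]
grip_width: 0.0249
gripper_force: 60.6
```

Floor contact. I release and lift, then go to the tray.

{"name": "step_arm", "arguments": {
  "moves": [
    {"rx": 0,"ry": 0,"rz": 0,"dx": 0,"dy": 0,"dz": -1,"gripper": 0},
    {"rx": 0,"ry": 0,"rz": 0,"dx": 0,"dy": 0,"dz": 0,"gripper": 0},
    {"rx": 0,"ry": 0,"rz": 0,"dx": 0,"dy": 0,"dz": 0,"gripper": 0},
    {"rx": 0,"ry": 0,"rz": 0,"dx": 0,"dy": 0,"dz": -10,"gripper": 0},
    {"rx": 0,"ry": 0,"rz": 0,"dx": 0,"dy": 0,"dz": -40,"gripper": 0},
    {"rx": 0,"ry": 0,"rz": 0,"dx": 0,"dy": 0,"dz": -50,"gripper": 0},
    {"rx": 0,"ry": 0,"rz": 0,"dx": 0,"dy": 0,"dz": -50,"gripper": 0},
    {"rx": 0,"ry": 0,"rz": 0,"dx": 0,"dy": 0,"dz": -40,"gripper": 0},
    {"rx": 0,"ry": 0,"rz": 0,"dx": 0,"dy": 0,"dz": 0,"gripper": 0}
  ]
}}

```text
clock: 59.2
tcp_pos: [0.5133, 0.1716, 0.2279]
orientation: [0.147, 3.131, 0.004]
contact_force: [0.2, 0.5, -0.4]
grip_width: 0.0426
gripper_force: 0.0
```

```bash
python3 - <<'E'
from h import *
p,R=tcp(); c=r.camera_info("wrist");w=r.grab_frame("wrist");s=r.grab_frame("side");t=r.grab_frame("top")
a,g,l=max(blobs(mask(w,*HSV["blue"]),100),key=lambda b:b[0]); b=cv2.boxPoints(cv2.minAreaRect(np.argwhere(l)[:,::-1].astype(np.float32))); print("drift blue",g.round(1),cast("wrist",b,.03,c)[:,:2].round(4).tolist())
print("side blue",[(a,g.round(1).tolist()) for a,g,l in blobs(mask(s,*HSV["blue"]),20)],"expected",proj("side",[[.5223,.1685,.03]]).round(1))
for a,g,l in blobs(mask(t,*HSV["yellow"]),60):
    q=np.argwhere(l)[:,::-1]; b=cv2.boxPoints(cv2.minAreaRect(q.astype(np.float32))); print("yellow",a,[(st(x)*1e3).round(0)[:2].tolist() for x in cast("top",b,.034)])
h=ws(-.076,0,.065); print(p.round(3),h.round(4)); to(np.r_[h[:2],.25],down(82.5))
E
```

```text
drift blue [235.6 179.5] [[0.4868, 0.1342], [0.4859, 0.1597], [0.5573, 0.1619], [0.5587, 0.1349]]
side blue [(np.int32(205), [240.6, 204.4]), (np.int32(508), [166.8, 308.8])] expected [[240.4 197.3]]
[0.513 0.172 0.228] [ 0.5722 -0.1734  0.065 ]
turn deg [-0.  -0.  92.1] | shift mm in present axes [ -92.9 -336.2  -26.5] in turned axes [-332.5  105.4  -26.5]
```

The drift lies flat in the tool tray. It is about 24 mm aside of where I put it, so something nudged it, but it is well inside limits (y about -28 mm in the tray frame). Now to the tray tab.

{"name": "step_arm", "arguments": {
  "moves": [
    {"rx": 0,"ry": 0,"rz": 10.2,"dx": 0,"dy": 0,"dz": -8,"gripper": 0},
    {"rx": 0,"ry": 0,"rz": 10.2,"dx": 0,"dy": 0,"dz": -8,"gripper": 0},
    {"rx": 0,"ry": 0,"rz": 10.2,"dx": 0,"dy": 0,"dz": -8,"gripper": 0},
    {"rx": 0,"ry": 0,"rz": 10.2,"dx": 0,"dy": 0,"dz": 0,"gripper": 0},
    {"rx": 0,"ry": 0,"rz": 10.2,"dx": 0,"dy": 0,"dz": 0,"gripper": 0},
    {"rx": 0,"ry": 0,"rz": 10.2,"dx": 0,"dy": 0,"dz": 0,"gripper": 0},
    {"rx": 0,"ry": 0,"rz": 10.2,"dx": 0,"dy": 0,"dz": 0,"gripper": 0},
    {"rx": 0,"ry": 0,"rz": 10.2,"dx": 0,"dy": 0,"dz": 0,"gripper": 0},
    {"rx": 0,"ry": 0,"rz": 10.4,"dx": 0,"dy": 0,"dz": 0,"gripper": 0},
    {"rx": 0,"ry": 0,"rz": 0,"dx": -41,"dy": 13,"dz": 0,"gripper": 0},
    {"rx": 0,"ry": 0,"rz": 0,"dx": -41,"dy": 13,"dz": 0,"gripper": 0},
    {"rx": 0,"ry": 0,"rz": 0,"dx": -41,"dy": 13,"dz": 0,"gripper": 0},
    {"rx": 0,"ry": 0,"rz": 0,"dx": -41,"dy": 13,"dz": 0,"gripper": 0},
    {"rx": 0,"ry": 0,"rz": 0,"dx": -41,"dy": 13,"dz": 0,"gripper": 0},
    {"rx": 0,"ry": 0,"rz": 0,"dx": -41,"dy": 13,"dz": 0,"gripper": 0},
    {"rx": 0,"ry": 0,"rz": 0,"dx": -41,"dy": 13,"dz": 0,"gripper": 0},
    {"rx": 0,"ry": 0,"rz": 0,"dx": -41,"dy": 13,"dz": 0,"gripper": 0},
    {"rx": 0,"ry": 0,"rz": 0,"dx": 0,"dy": 0,"dz": 0,"gripper": 0},
    {"rx": 0,"ry": 0,"rz": 0,"dx": 0,"dy": 0,"dz": 0,"gripper": 0}
  ]
}}

```text
clock: 61.72
tcp_pos: [0.5721, -0.1673, 0.2465]
orientation: [-2.357, -2.073, 0.001]
contact_force: [0.2, 0.4, 1.3]
grip_width: 0.0429
gripper_force: 0.0
```

```bash
python3 - <<'E'
from h import *
p,R=tcp(); c=r.camera_info("wrist");w=r.grab_frame("wrist");cv2.imwrite("pics/w20.png",w);print(p.round(4),st(p).round(4),r.get_obs()["joints"].round(2))
f=lambda x,y,z:proj("wrist",[ws(x,y,z)],c)[0].round(1).tolist()
print("pred tab top",f(-.093,0,.077),f(-.059,0,.077),"rim front corners",f(-.057,-.07,.034),f(-.057,.07,.034))
a,g,l=max(blobs(mask(w,*HSV["yellow"]),100),key=lambda b:b[0]); h=cv2.approxPolyDP(cv2.convexHull(np.argwhere(l)[:,::-1].astype(np.int32)),3,True)[:,0]; print("yellow hull",h.tolist())
cv2.imwrite("pics/c20.png",cv2.resize(w[100:300,130:390],(780,600)))
for a,g,l in blobs(mask(w,(5,150,40),(16,255,255)),20): print("orange",a,g.round(0),(st(cast("wrist",g,.013,c)[0])*1e3).round(0))
to(np.r_[ws(-.0765,0,0)[:2],.0646],down(82.5))
E
```

```text
[ 0.5721 -0.1673  0.2465] [-0.082  -0.0009  0.2465] [ 0.44  0.38 -0.33  1.74  0.14  1.05 -0.07]
pred tab top [258.3, 168.2] [258.2, 200.7] rim front corners [198.9, 190.9] [317.3, 191.3]
yellow hull [[313, 227], [290, 236], [225, 236], [202, 227], [198, 190], [206, 183], [311, 183], [315, 187]]
orange 487 [236. 206.] [-31. -28.  13.]
orange 458 [275. 206.] [-32.  22.  13.]
orange 199 [221. 227.] [ -3. -48.  13.]
orange 158 [295. 228.] [-2. 48. 13.]
turn deg [-0.1 -0.1  0.2] | shift mm in present axes [ -6.4   1.  182.3] in turned axes [ -6.2   0.8 182.3]
```

View pics/c20.png

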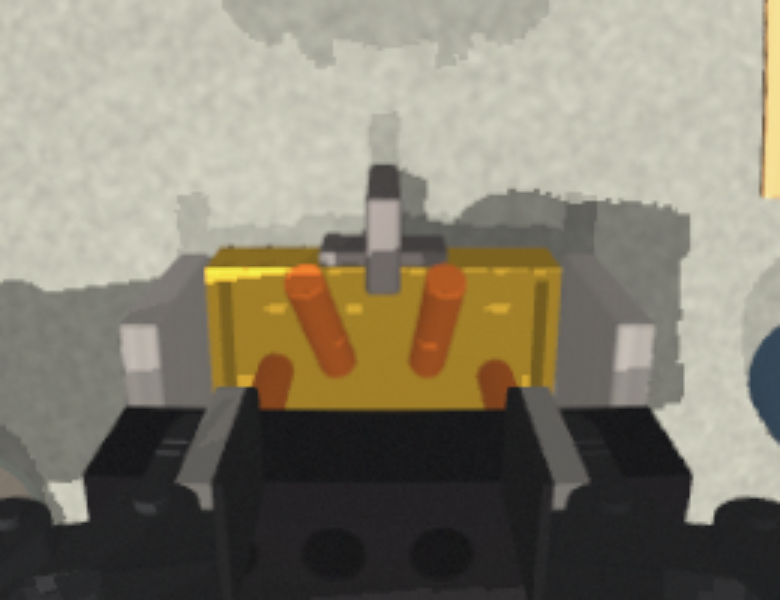

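The tray is still home with all four dowels in it, and the tab is at pixel (258,180) as predicted. I grasp the tab.

{"name": "step_arm", "arguments": {
  "moves": [
    {"rx": 0,"ry": 0,"rz": 0.2,"dx": -2,"dy": 1,"dz": 40,"gripper": 0},
    {"rx": 0,"ry": 0,"rz": 0,"dx": 0,"dy": 0,"dz": 40,"gripper": 0},
    {"rx": 0,"ry": 0,"rz": 0,"dx": 0,"dy": 0,"dz": 40,"gripper": 0},
    {"rx": 0,"ry": 0,"rz": 0,"dx": 0,"dy": 0,"dz": 30,"gripper": 0},
    {"rx": 0,"ry": 0,"rz": 0,"dx": 0,"dy": 0,"dz": 20,"gripper": 0},
    {"rx": 0,"ry": 0,"rz": 0,"dx": 0,"dy": 0,"dz": 11,"gripper": 0},
    {"rx": 0,"ry": 0,"rz": 0,"dx": 0,"dy": 0,"dz": 0,"gripper": 0},
    {"rx": 0,"ry": 0,"rz": 0,"dx": 0,"dy": 0,"dz": 0,"gripper": -1},
    {"rx": 0,"ry": 0,"rz": 0,"dx": 0,"dy": 0,"dz": 0,"gripper": -1},
    {"rx": 0,"ry": 0,"rz": 0,"dx": 0,"dy": 0,"dz": 0,"gripper": -1},
    {"rx": 0,"ry": 0,"rz": 0,"dx": 0,"dy": 0,"dz": 0,"gripper": -1},
    {"rx": 0,"ry": 0,"rz": 0,"dx": 0,"dy": 0,"dz": 0,"gripper": -1}
  ],
  "grip_force": 40
}}

```text
clock: 63.28
tcp_pos: [0.5738, -0.17, 0.0679]
orientation: [2.363, 2.07, 0.002]
contact_force: [-3.5, 1.7, 6.9]
grip_width: 0.0112
gripper_force: 39.7
```

{"name": "step_arm", "arguments": {
  "moves": [
    {"rx": 0,"ry": 0,"rz": 0,"dx": 4,"dy": 0,"dz": 0,"gripper": -1},
    {"rx": 0,"ry": 0,"rz": 0,"dx": 8,"dy": 0,"dz": 0,"gripper": -1},
    {"rx": 0,"ry": 0,"rz": 0,"dx": 12,"dy": 0,"dz": 0,"gripper": -1},
    {"rx": 0,"ry": 0,"rz": 0,"dx": 12,"dy": 0,"dz": 0,"gripper": -1},
    {"rx": 0,"ry": 0,"rz": 0,"dx": 12,"dy": 0,"dz": 0,"gripper": -1},
    {"rx": 0,"ry": 0,"rz": 0,"dx": 12,"dy": 0,"dz": 0,"gripper": -1},
    {"rx": 0,"ry": 0,"rz": 0,"dx": 12,"dy": 0,"dz": 0,"gripper": -1},
    {"rx": 0,"ry": 0,"rz": 0,"dx": 12,"dy": 0,"dz": 0,"gripper": -1},
    {"rx": 0,"ry": 0,"rz": 0,"dx": 12,"dy": 0,"dz": 0,"gripper": -1},
    {"rx": 0,"ry": 0,"rz": 0,"dx": 12,"dy": 0,"dz": 0,"gripper": -1},
    {"rx": 0,"ry": 0,"rz": 0,"dx": 12,"dy": 0,"dz": 0,"gripper": -1},
    {"rx": 0,"ry": 0,"rz": 0,"dx": 12,"dy": 0,"dz": 0,"gripper": -1},
    {"rx": 0,"ry": 0,"rz": 0,"dx": 12,"dy": 0,"dz": 0,"gripper": -1},
    {"rx": 0,"ry": 0,"rz": 0,"dx": 12,"dy": 0,"dz": 0,"gripper": -1},
    {"rx": 0,"ry": 0,"rz": 0,"dx": 4,"dy": 0,"dz": 0,"gripper": -1},
    {"rx": 0,"ry": 0,"rz": 0,"dx": 0,"dy": 0,"dz": 0,"gripper": -1},
    {"rx": 0,"ry": 0,"rz": 0,"dx": 0,"dy": 0,"dz": 0,"gripper": -1}
  ],
  "grip_force": 40
}}

```text
clock: 65.4
tcp_pos: [0.5953, -0.0131, 0.0678]
orientation: [2.363, 2.068, 0.001]
contact_force: [-1.6, -3.8, 6.5]
grip_width: 0.0114
gripper_force: 39.6
```

{"name": "step_arm", "arguments": {
  "moves": [
    {"rx": 0,"ry": 0,"rz": 0,"dx": 0,"dy": 0,"dz": 0,"gripper": -0.2},
    {"rx": 0,"ry": 0,"rz": 0,"dx": 0,"dy": 0,"dz": 0,"gripper": -0.2},
    {"rx": 0,"ry": 0,"rz": 0,"dx": 0,"dy": 0,"dz": 0,"gripper": -0.2},
    {"rx": 0,"ry": 0,"rz": 0,"dx": 0,"dy": 0,"dz": 0,"gripper": 0},
    {"rx": 0,"ry": 0,"rz": 0,"dx": 0,"dy": 0,"dz": -30,"gripper": 0},
    {"rx": 0,"ry": 0,"rz": 0,"dx": 0,"dy": 0,"dz": -50,"gripper": 0},
    {"rx": 0,"ry": 0,"rz": 0,"dx": 0,"dy": 0,"dz": -50,"gripper": 0},
    {"rx": 0,"ry": 0,"rz": 0,"dx": 0,"dy": 0,"dz": -50,"gripper": 0},
    {"rx": 0,"ry": 0,"rz": 0,"dx": 0,"dy": -40,"dz": 0,"gripper": 0},
    {"rx": 0,"ry": 0,"rz": 0,"dx": 0,"dy": -40,"dz": 0,"gripper": 0},
    {"rx": 0,"ry": 0,"rz": 0,"dx": 0,"dy": -40,"dz": 0,"gripper": 0},
    {"rx": 0,"ry": 0,"rz": 0,"dx": 0,"dy": 0,"dz": 0,"gripper": 0},
    {"rx": 0,"ry": 0,"rz": 0,"dx": 0,"dy": 0,"dz": 0,"gripper": 0}
  ]
}}

```text
clock: 67.03
tcp_pos: [0.4764, 0.004, 0.2473]
orientation: [2.363, 2.069, 0.003]
contact_force: [0.1, 0.1, 0.1]
grip_width: 0.0427
gripper_force: 0.0
```

```bash
python3 - <<'E'
from h import *
p,R=tcp(); c=r.camera_info("wrist");w=r.grab_frame("wrist");t=r.grab_frame("top");s=r.grab_frame("side");print(p.round(3),np.round(r.get_obs()["contact_force"],1))
for n,im,cc in(("wrist",w,c),("top",t,None),("side",s,None)):
    for k,z in(("yellow",.034),("blue",.03)):
        for a,g,l in blobs(mask(im,*HSV[k]),60):
            b=cv2.boxPoints(cv2.minAreaRect(np.argwhere(l)[:,::-1].astype(np.float32))); print(n,k,a,g.round(1).tolist(),cast(n,b,z,cc)[:,:2].round(3).tolist())
    for a,g,l in blobs(mask(im,(5,150,40),(16,255,255)),15): print(n,"orange",a,g.round(1).tolist(),cast(n,g,.013,cc)[0].round(3).tolist())
E
```

```text
[0.476 0.004 0.247] [-0.1 -0.1 -0.1]
wrist yellow 1059 [308.7, 207.1] [[0.498, -0.134], [0.522, -0.011], [0.562, -0.021], [0.542, -0.147]]
wrist yellow 3816 [366.9, 228.7] [[0.535, -0.129], [0.562, -0.009], [0.664, -0.037], [0.647, -0.173]]
wrist blue 1488 [280.5, 43.2] [[0.487, 0.159], [0.559, 0.161], [0.559, 0.132], [0.486, 0.13]]
wrist blue 86 [241.0, 48.6] [[0.475, 0.157], [0.48, 0.157], [0.48, 0.131], [0.475, 0.131]]
wrist orange 423 [332.2, 204.4] [0.566, -0.058, 0.013]
wrist orange 430 [369.3, 204.5] [0.617, -0.065, 0.013]
wrist orange 248 [316.4, 227.2] [0.543, -0.086, 0.013]
wrist orange 362 [387.4, 230.4] [0.645, -0.108, 0.013]
top yellow 786 [320.6, 175.1] [[0.568, -0.027], [0.661, -0.04], [0.646, -0.157], [0.553, -0.144]]
top blue 353 [406.6, 283.7] [[0.35, -0.276], [0.385, -0.312], [0.348, -0.348], [0.314, -0.312]]
top orange 40 [318.6, 170.4] [0.639, -0.099, 0.013]
top orange 112 [304.0, 180.5] [0.612, -0.06, 0.013]
side yellow 68 [291.3, 243.1] [[0.626, -0.04], [0.659, -0.037], [0.652, -0.107], [0.622, -0.109]]
side blue 203 [240.7, 204.5] [[0.489, 0.156], [0.555, 0.15], [0.551, 0.101], [0.488, 0.107]]
side blue 499 [166.8, 309.0] [[0.307, -0.239], [0.359, -0.219], [0.381, -0.282], [0.331, -0.299]]
side orange 31 [63.2, 119.4] [-0.301, 0.961, 0.013]
side orange 121 [258.5, 241.9] [0.563, -0.034, 0.013]
side orange 123 [276.9, 241.9] [0.613, -0.038, 0.013]
side orange 83 [250.5, 243.6] [0.54, -0.039, 0.013]
side orange 81 [287.6, 244.5] [0.641, -0.052, 0.013]
```

The tray is about 160 mm in front of the holes, flat, with all four dowels in it. The drift lies flat in the tool tray and the arm is clear, so I hand in.

```bash
python3 -c "
from bench import r
print(r.hand_in())"
```

```text
the job is handed in; nothing more can be done
None
```

I handed the job in at about 67 s of the 208 s allowed; no verdict came back, but my last check showed all four dowels in the yellow tray about 160 mm in front of the holes, the drift flat in the white tray about 24 mm aside of where I set it (inside the limits), and the arm clear.

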